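# Unlock the sloping turntable and turn it on to its stop

### The arm

A 6-joint arm with a two-finger parallel gripper is mounted at the origin on a cart in front of the work surface, level with it; the furniture and walls round the work are solid. World frame = base frame: x ahead of the robot, y to its left, z up, the work surface at z = 0. Lengths are in m, angles in rad, forces in N, time in s.
With the tool pointing down it reaches from about 0.25 to 0.725 m from the base axis. Payload 4 kg.
Tool frame: the origin (TCP) lies on the front face of the gripper's body, between the roots of the fingers; the fingertips stand 73 mm ahead of it and the grasp point (between the pads) lies 54 mm ahead of it; z points along the fingers, y is the direction in which the jaws open and shut (so a half turn about z gives the same grasp; the last joint's range is limited). The gripper opens to 85 mm and grips with 20 to 120 N. Pads are 22 mm wide; open, the fingers measure 114 mm over their backs; the gripper's body (76 mm by 85 mm) begins 54 mm behind the grasp point. The pads swing forward as they close: fully open they stand 13 mm farther back than shut.
Start: joints at [1.3, 0.241, 0.005, 1.335, 0, 1.571], TCP at [0.134, 0.482, 0.304] pointing down, gripper open.
Joint ranges: [-2.72, 2.72], [-1.05, 1.87], [-1.09, 1.28], [-1.99, 2.15], [-1.42, 1.44], [-3.14, 3.14]. Speed limits (rad/s): [2.79, 2.79, 3.14, 3.14, 3.14, 3.14].

### API

Orientations are given as a unit quaternion [x, y, z, w].
In Python, from workcell import sensors, camera, order gives the robot as it stands. The module is installed in compiled form; this text tells all that it offers.
- The arm moves only by the shell command python3 -m inch 'ROWS'. ROWS is JSON, one flat list of numbers, 5 for each row, row after row: the opening, from -1 (shut) to 1 (fully open), then the shift along the tool's x, y, z in mm, then the turn about the tool's z in units of 6 degrees (1.0 is 6 degrees). A call has 1 to 8 rows; each row is the pose to reach, as a shift and turn from the pose commanded when the call began, along the tool's axes at that moment; what a row does not reach only later rows make up. A row lasts 1/10 s, in which the tool goes at most 50 mm and 8.59 degrees, less where a joint would pass 70% of its speed; a pose out of reach is approached as far as the arm can. A call with a gripper value outside its range is refused whole. The fingers move at their own pace and stop on an object; the grip force is fixed at half the most. Time passes only in rows, so rows that repeat a pose let the fingers close. It gives the time, the measured TCP pose, the force and the opening at its end, in the units of the state.
- sensors.get_obs(): the state, without advancing time (a new reading comes with each control period).
- camera(name): name is "scene" or "top" or "wrist"; returns a dict with "pixels" (400x640x3 uint8, red, green, blue), "intrinsics" (3x3 intrinsics, pixels), "extrinsics" (4x4, takes a point from camera to world coordinates). Camera axes: x right, y down, z forward; pixel columns grow to the right and rows downward; lengths in m; the calibration is good to about 2 mm. A picture is of the moment at which its call begins. There is no depth.
- order.job_done(): hands the job in, once; it reports no verdict.
The state is a dict: "clock": time; "joint_pos": joint angles; "joint_vel": joint speeds; "tau": joint torques, N m; "eef_pos": TCP position; "tool_rot": TCP orientation; "ft_force": force on the tool from outside, world axes, zero at the start; "ft_torque": the same for the moment, N m; "grip_width": finger opening in m.
Only numpy, scipy, OpenCV 4.12 (cv2) and the standard library are available. Lean on these libraries where they do the work, as an engineer would, in place of code of your own. Each camera call takes 0.05 s, during which the arm holds its last target.

### The job

Turn the sloping turntable on to its other stop. First free its wing-headed lock pin: twist it anticlockwise while feeling with a light pull for the place where its hidden key clears (do not force it), draw it straight out, and park it fully seated in the notch in the edge of the deck nearest the robot; then turn the table anticlockwise by its finger post until it meets the stop, let go, and leave the jar, spool, carton and wax block where they stand.

Things in the scene. Friction and masses are not known exactly. Their poses are not given: they have to be found in the camera images.
- pin: steel lock pin standing square to the sloping deck in its bore, so 25 deg from vertical. Origin: centre of the flat underside of its round boss (22 dia, 12 high, on a shank 10 dia x 48 long below it); z along the pin to its head. At the start the boss stands level with the deck in the lug's hole and the pin rises only 3 mm before its key is stopped. Rise to be clear of the lug: 56 mm. 0.08 to 0.17 kg
- wing (a point): grip point in the pin's flat wing, 36 mm up the pin from its origin, pin's axes: wing 34 wide along x, 10 thick along y (grip across y), reaching 18 mm below this point and 14 above. The boss below is 22 dia; the lug's top is 28 mm below this point
- key (a point): middle of the cross key on the shank, 20 mm under the boss: 20 long along the pin's x, 4 x 4. It is caught under a 15 mm thick keeper with a hidden 24 x 7 slot. Twist the pin anticlockwise (looking down on its head) by 20 to 65 deg, different each time; within about 8 deg of the right angle a light pull lifts it out. 5 to 8 N is enough to feel the keeper; never press or pull the pin beyond 60 N
- bore (a point): centre of the bore's mouth, level with the deck's top face; deck axes: z square to the deck (25 deg from vertical, leaning down the slope), x up the slope, y towards the edge nearest the robot. The deck is an aluminium plate 6 thick, 210 along x by 226 along y, on a fixed frame; it reaches 38 mm from here in -x and 78 in -y
- notch (a point): seat of the parked pin: where its origin then lies, on the deck's top face; deck axes. A slot 13 wide runs from here out through the near edge, 18 mm away in +y (inner end 6.5 from here in -y): the shank enters sideways, moving in -y. Lips 5 high on 3 sides of the 26 x 26 seat, sill 3 high at the mouth: come in 6 to 10 mm above the deck (then the key passes beneath it) and lower. Any angle about the pin's axis
- post (a point): on the axis of the turntable's round steel finger post (16 dia), 24 mm above the disc's top and 14 below the post's top; z as the deck's, x outwards from the table's centre, which is 50 mm away in -x. The disc is 130 dia, 8 thick; opposite the post a 48 mm square lug, 8 thick, with a 25 mm hole that takes the pin's boss
- turntable (a joint): angle of the turntable in rad, 0 locked, growing anticlockwise seen from above, stop at 1.05; stiff with friction, it stays where it is left (about 4 to 5 N at the post)
- size_jar: bystander: jar with white lid, 60 dia x 75 high, origin at the centre of its underside
- thread_spool: bystander: wooden spool of thread, 39 dia x 58 high, origin at the centre of its underside
- card_box: bystander: small carton 50 x 91 x 32, origin at the centre of its underside
- wax_block: bystander: yellow wax block 40 x 55 x 18, origin at the centre of its underside
Things that resemble listed ones, but are neither listed nor needed, are in the scene too. Of the things shaped like the pin, the steel one is meant.

How it is judged:
By the outcome, as a careful person would: the job done as asked, in the order asked, and still so for the second after the job is handed in, with the robot touching nothing.
It also fails if it takes over 64 s, if anything falls off the work surface, if the arm or the gripper's body presses on something with over 40 N, if the wrist force passes 120 N, or if a joint passes its speed limit or range.

## Working session

There is one attempt and no reset: what is moved stays moved. The work goes in short steps, Python scripts to look and compute and a shell command to move; the robot and the scene stay as the last step left them, time stands still between calls to the robot, and variables do not carry over. Pictures are saved under pics/ and viewed, and the job is handed in when it is done.

```bash
mkdir -p pics
python3 - <<'E'
from workcell import sensors, camera
import cv2
print(sensors.get_obs())
for n in ["scene","top","wrist"]:
    c=camera(n); cv2.imwrite(f"pics/{n}0.png",c["pixels"][:,:,::-1]); print(n,c["intrinsics"].tolist(),c["extrinsics"].round(4).tolist())
E
```

```text
{'clock': 0.0, 'joint_pos': array([1.29998670e+00, 2.41430969e-01, 3.71999402e-03, 1.33520935e+00,
       7.29496579e-06, 1.57079936e+00]), 'joint_vel': array([ 0.00094763,  0.00123682,  0.00028799, -0.0009135 ,  0.0001543 ,
        0.00151789]), 'tau': array([-9.03297678e-04, -3.72318721e+01,  2.52407330e+01,  1.70171721e-02,
       -3.17631784e-04, -1.21283421e-05]), 'eef_pos': array([0.13362465, 0.48131113, 0.30300221]), 'tool_rot': array([ 1.34992862e-01,  9.90846002e-01, -1.05178422e-03, -1.46973001e-04]), 'ft_force': array([ 0.41692365,  0.41138322, -0.45793218]), 'ft_torque': array([-0.01200608,  0.00909681, -0.013762  ]), 'grip_width': 0.08511407057090396}
scene [[415.99182126583844, 0.0, 317.8868229698379], [0.0, 415.99182126583844, 200.2104346160981], [0.0, 0.0, 1.0]] [[0.8446, -0.369, 0.3879, 0.12], [-0.535, -0.554, 0.6378, -0.6574], [-0.0204, -0.7463, -0.6653, 0.8558], [0.0, 0.0, 0.0, 1.0]]
top [[519.013901211146, 0.0, 327.08210293824794], [0.0, 519.013901211146, 195.02792897593343], [0.0, 0.0, 1.0]] [[-0.0118, -0.9887, 0.1495, 0.3834], [-0.9999, 0.0122, 0.0022, 0.0423], [-0.004, -0.1495, -0.9888, 1.4096], [0.0, 0.0, 0.0, 1.0]]
wrist [[319.4776815392587, 0.0, 324.28323930758245], [0.0, 319.4776815392587, 202.3833584319516], [0.0, 0.0, 1.0]] [[0.2668, 0.9186, 0.2916, 0.0597], [0.9637, -0.2537, -0.0827, 0.5025], [-0.002, 0.3031, -0.953, 0.3727], [0.0, 0.0, 0.0, 1.0]]
```

View pics/scene0.png

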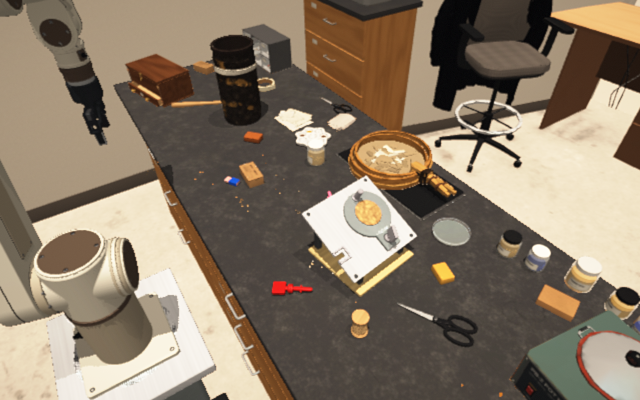

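View pics/top0.png

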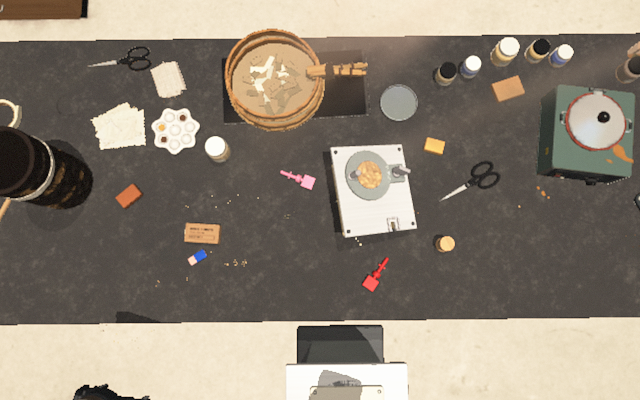

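View pics/wrist0.png

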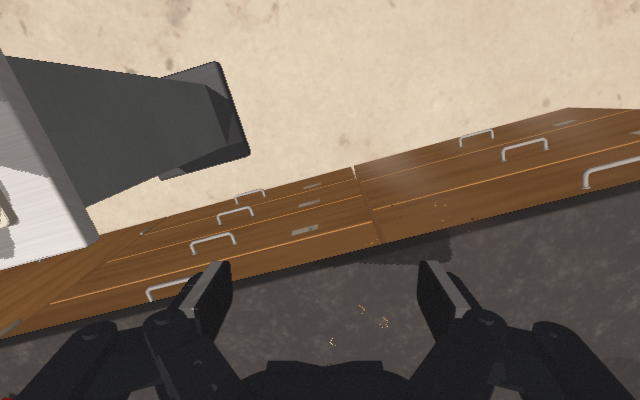

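Run:
```python
import cv2
a=cv2.imread("pics/top0.png")[125:255,310:440]; cv2.imwrite("pics/topc.png",cv2.resize(a,None,fx=4.6,fy=4.6,interpolation=cv2.INTER_CUBIC))
a=cv2.imread("pics/scene0.png")[165:305,290:430]; cv2.imwrite("pics/scenec.png",cv2.resize(a,None,fx=4.2,fy=4.2,interpolation=cv2.INTER_CUBIC))
```

```text
(no output)
```

View pics/topc.png

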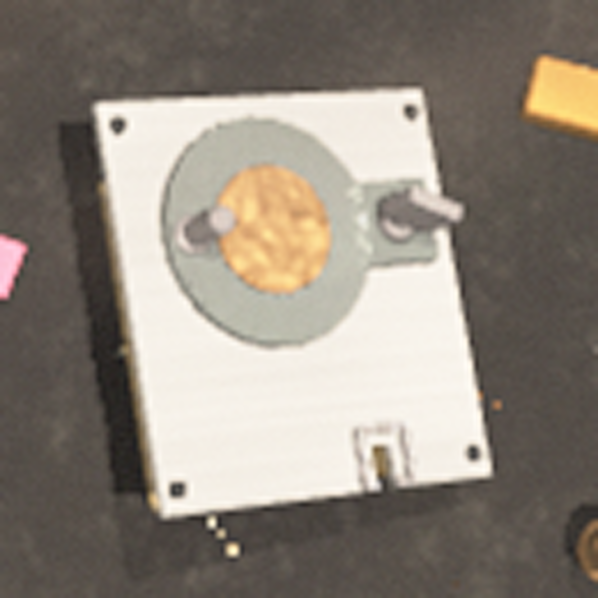

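View pics/scenec.png

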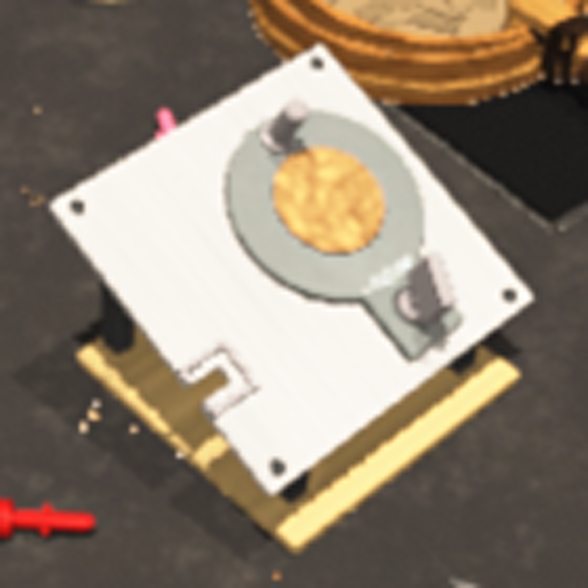

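```bash
cat > h.py <<'E'
import numpy as np, cv2
from scipy.optimize import least_squares
from scipy.spatial.transform import Rotation as R
def quad(img, box):
    x0,y0,x1,y1=box
    a=img[y0:y1,x0:x1]; hsv=cv2.cvtColor(a,cv2.COLOR_BGR2HSV)
    m=((hsv[...,2]>185)&(hsv[...,1]<40)).astype(np.uint8)
    n,l,s,_=cv2.connectedComponentsWithStats(m); k=1+np.argmax(s[1:,4]); m=(l==k).astype(np.uint8)
    h=cv2.convexHull(np.argwhere(m)[:,::-1].astype(np.int32))
    e=1.
    while True:
        q=cv2.approxPolyDP(h,e,True)
        if len(q)<=4: break
        e+=.25
    q=q[:,0].astype(float); P=h[:,0].astype(float)
    # refine: fit lines to mask boundary pixels near each side
    c,_=cv2.findContours(m,cv2.RETR_EXTERNAL,cv2.CHAIN_APPROX_NONE); C=max(c,key=len)[:,0].astype(float)
    L=[]
    for i in range(4):
        p,r=q[i],q[(i+1)%4]; d=(r-p)/np.linalg.norm(r-p); nn=np.array([-d[1],d[0]])
        t=(C-p)@d; o=(C-p)@nn
        s=C[(abs(o)<2)&(t>6)&(t<np.linalg.norm(r-p)-6)]
        vx,vy,cx,cy=cv2.fitLine(s.astype(np.float32),cv2.DIST_HUBER,0,.01,.01).ravel()
        nn=np.array([-vy,vx]); 
        off=nn@[cx,cy]; cen=q.mean(0); off+=0.5*np.sign(off-nn@cen) 
        L.append((nn,off))
    out=[np.linalg.solve(np.array([L[i-1][0],L[i][0]]),[L[i-1][1],L[i][1]]) for i in range(4)]
    return np.array(out)+[x0,y0]
def proj(c,X):
    E=np.linalg.inv(c["extrinsics"]); p=X@E[:3,:3].T+E[:3,3]; u=p@c["intrinsics"].T; return u[:,:2]/u[:,2:]
def ray(c,uv):
    d=np.linalg.inv(c["intrinsics"])@[uv[0],uv[1],1.]; return c["extrinsics"][:3,3],c["extrinsics"][:3,:3]@d
def tri(cs,uvs):
    A=np.zeros((3,3));b=np.zeros(3)
    for c,uv in zip(cs,uvs):
        o,d=ray(c,uv); d=d/np.linalg.norm(d); M=np.eye(3)-np.outer(d,d); A+=M;b+=M@o
    return np.linalg.solve(A,b)
def onplane(c,uv,p0,n):
    o,d=ray(c,uv); return o+d*((p0-o)@n)/(d@n)
E
python3 - <<'E'
from h import *
from workcell import camera
import pickle
cs={n:camera(n) for n in("scene","top")}
pickle.dump(cs,open("cs.pkl","wb"))
qs=quad(cs["scene"]["pixels"][:,:,::-1],(290,165,430,305)); qt=quad(cs["top"]["pixels"][:,:,::-1],(310,125,440,255))
print(qs.round(1).tolist(),qt.round(1).tolist())
# order: by position. corners: FL(left-far),FR,NR,NL
def ordr(q,guess): return np.array([q[np.argmin(np.linalg.norm(q-g,axis=1))] for g in guess])
qt=ordr(qt,[(331,147),(401,145),(417,227),(345,237)])
qs=ordr(qs,[(366,175),(417,236),(355,282),(302,214)])
X=np.array([tri([cs["scene"],cs["top"]],[a,b]) for a,b in zip(qs,qt)]); print(X.round(4))
D=np.array([[.172,-.078,0],[-.038,-.078,0],[-.038,.148,0],[.172,.148,0]])
def f(v):
    W=R.from_rotvec(v[:3]).apply(D)+v[3:]
    return np.r_[(proj(cs["scene"],W)-qs).ravel(),(proj(cs["top"],W)-qt).ravel()]
U,_=R.align_vectors(X-X.mean(0),D-D.mean(0)); v0=np.r_[U.as_rotvec(),X.mean(0)-U.apply(D.mean(0))]
s=least_squares(f,v0); print(s.fun.round(2)); M=R.from_rotvec(s.x[:3]).as_matrix(); p=s.x[3:]
print(M.round(4),p.round(4),"tilt",np.degrees(np.arccos(M[2,2])))
np.savez("deck.npz",M=M,p=p)
# project expected pts
for nm,pt in dict(bore=[0,0,.008],wingtop=[0,0,.050]).items():
    for n in cs: print(nm,n,proj(cs[n],(M@pt+p)[None]).round(1))
E
```

```text
[[417.0, 235.4], [354.1, 282.5], [300.8, 213.0], [365.9, 174.7]] [[416.7, 227.5], [344.6, 237.2], [330.1, 146.9], [400.9, 143.8]]
[[ 0.696   0.0358  0.1493]
 [ 0.7241 -0.154   0.0601]
 [ 0.4992 -0.1869  0.0602]
 [ 0.4708  0.0035  0.1492]]
[-0.42  0.26 -0.64 -0.32 -0.24 -0.45  0.13  0.41  0.46 -0.06  0.35 -0.1
 -0.23 -0.07  0.31 -0.54]
[[-0.1319 -0.9898  0.0535]
 [ 0.9005 -0.1422 -0.4109]
 [ 0.4143 -0.0061  0.9101]] [ 0.6407 -0.1309  0.0777] tilt 24.479087492962993
bore scene [[387.7 237.1]]
bore top [[395.9 172.3]]
wingtop scene [[394.4 230.3]]
wingtop top [[404.6 168.5]]
```

Candidates for the pin: the steel winged pin in the lug (top 402,172), the round post (355,172), the red look‑alike (375,274) and the pink look‑alike (300,180). I choose the steel one in the lug; the close crop above shows its flat wing over the lug. The carton is at (202,233), the jar at (217,149), the spool at (445,244) and the wax at (434,146). Next I move over the deck for a wrist view.

```bash
python3 -m inch '[1,-38,-32,0,0, 1,-76,-64,0,0, 1,-114,-96,0,0, 1,-152,-128,0,0, 1,-190,-160,0,0, 1,-228,-192,0,0, 1,-266,-224,0,0, 1,-304,-256,0,0]'
```

```text
clock: 1.05
eef_pos: [0.3589, 0.152, 0.3042]
tool_rot: [0.135, 0.991, 0.0, 0.0]
ft_force: [1.1, 0.8, -0.6]
grip_width: 0.0852
```

```bash
python3 -m inch '[1,-38,-32,0,0, 1,-76,-64,0,0, 1,-114,-96,0,0, 1,-152,-128,0,0, 1,-190,-160,0,0, 1,-228,-192,0,0, 1,-266,-224,0,0, 1,-304,-256,0,0]'
```

```text
clock: 1.85
eef_pos: [0.5834, -0.1761, 0.3037]
tool_rot: [0.135, 0.991, 0.0, -0.0]
ft_force: [1.3, 0.5, -0.1]
grip_width: 0.085
```

```bash
python3 -m inch '[1,-10,-10,0,1.4, 1,-23,-20,0,2.8, 1,-23,-20,0,4.2, 1,-23,-20,0,5.6, 1,-23,-20,0,7, 1,-23,-20,0,8.4, 1,-23,-20,0,9.8, 1,-23,-20,0,11]'
python3 - <<'E'
from workcell import sensors,camera
import cv2
o=sensors.get_obs(); print(o["joint_pos"].round(3),o["eef_pos"],o["tool_rot"],o["ft_force"])
c=camera("wrist"); cv2.imwrite("pics/w1.png",c["pixels"][:,:,::-1]); 
import pickle; pickle.dump(c,open("w1.pkl","wb"))
E
```

```text
clock: 2.65
eef_pos: [0.5994, -0.1996, 0.3035]
tool_rot: [0.655, 0.756, -0.0, -0.0]
ft_force: [0.2, -0.1, -0.6]
grip_width: 0.0855
[-0.322  0.513  0.404  1.462 -0.     1.107] [ 0.59937972 -0.19964123  0.30352289] [ 6.54973077e-01  7.55652132e-01 -1.36600385e-04 -3.23451285e-04] [ 0.21798682 -0.14392171 -0.60487017]
```

View pics/w1.png

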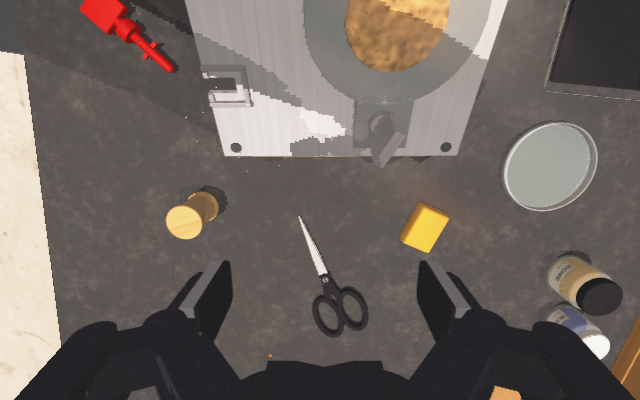

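```bash
python3 -m inch '[1,40,0,0,0, 1,70,0,0,0, 1,70,0,0,0]'
python3 - <<'E'
from workcell import sensors,camera
import cv2
c=camera("wrist"); im=c["pixels"][:,:,::-1]; cv2.imwrite("pics/w2.png",im); 
import pickle; pickle.dump(c,open("w2.pkl","wb"))
E
```

```text
clock: 3.0
eef_pos: [0.5886, -0.1272, 0.304]
tool_rot: [0.65, 0.76, 0.0, -0.001]
ft_force: [-0.5, -0.3, -0.5]
grip_width: 0.0855
```

View pics/w2.png

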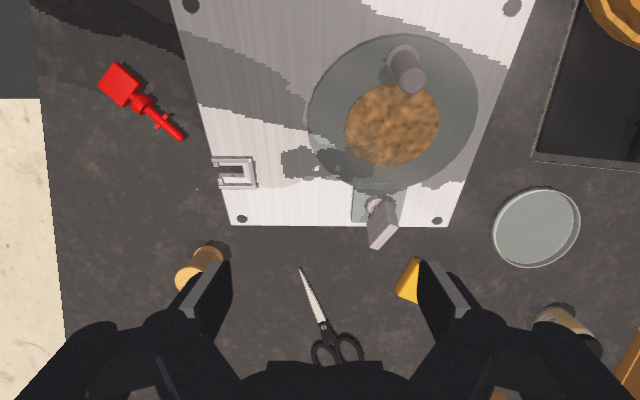

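Run:
```python
import cv2
im=cv2.imread("pics/w2.png")
a=im[175:260,335:455]; cv2.imwrite("pics/w2a.png",cv2.resize(a,None,fx=6,fy=6,interpolation=cv2.INTER_CUBIC))
a=im[140:230,190:310]; cv2.imwrite("pics/w2b.png",cv2.resize(a,None,fx=6,fy=6,interpolation=cv2.INTER_CUBIC))
```

```text
(no output)
```

View pics/w2a.png

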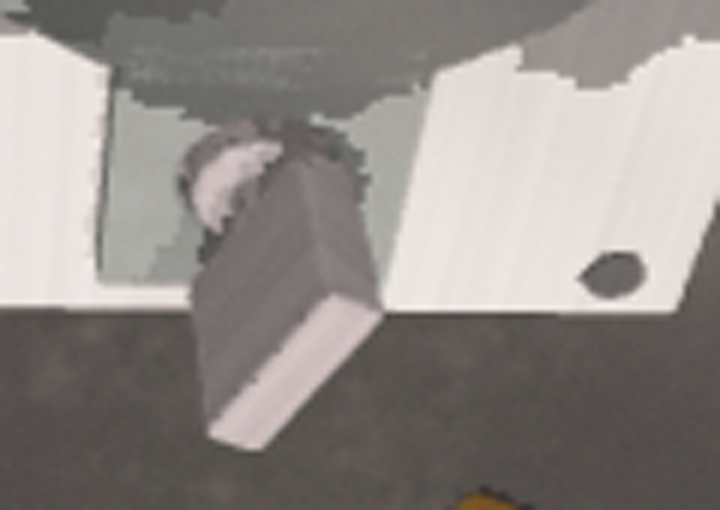

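View pics/w2b.png

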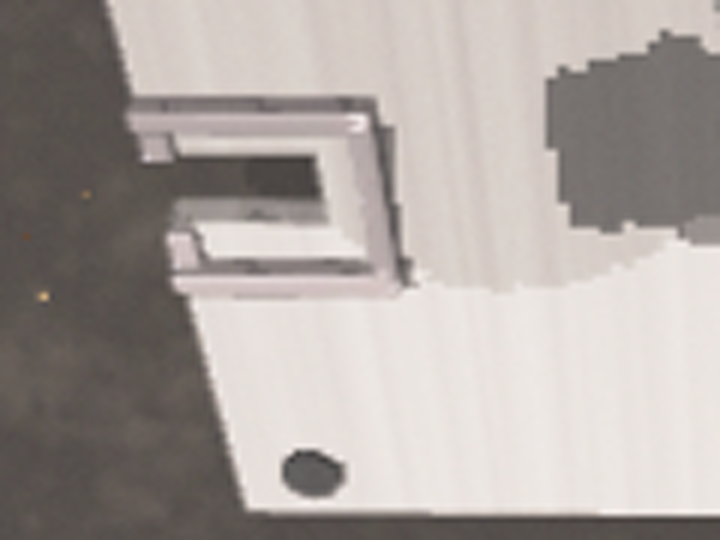

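Run:
```python
from h import *
import pickle
cs=pickle.load(open("cs.pkl","rb")); w=pickle.load(open("w2.pkl","rb"))
qs=np.array([[365.9,174.7],[417,235.4],[354.1,282.5],[300.8,213]]); qt=np.array([[330.1,146.9],[400.9,143.8],[416.7,227.5],[344.6,237.2]])
qw=np.array([[447.8,227],[231.2,225.3]])
D=np.array([[.172,-.078,0],[-.038,-.078,0],[-.038,.148,0],[.172,.148,0]])
T=np.radians(25)
def MP(v):
    return R.from_euler("ZY",[v[0],-T]).as_matrix(),v[1:4]
def f(v):
    M,p=MP(v); W=D@M.T+p
    return np.r_[(proj(cs["scene"],W)-qs).ravel()/1.3,(proj(cs["top"],W)-qt).ravel(),(proj(w,W[1:3])-qw).ravel()/4]
s=least_squares(f,[1.7,.64,-.13,.078]); M,p=MP(s.x); print(s.x,s.fun.round(2)); print(M.round(3))
np.savez("deck.npz",M=M,p=p)
n=M[:,2]
def dk(uv,h,c=w): return (M.T@(onplane(c,uv,p+n*h,n)-p))*1000
A=lambda x,y:(335+x/6,175+y/6)
B=lambda x,y:(190+x/6,140+y/6)
pts=np.array([dk(A(*q),.050) for q in [(330,295),(382,315),(262,450),(208,432)]]); print("wing top",pts.round(1),pts.mean(0))
d=(pts[0]+pts[1]-pts[2]-pts[3]); print("ang",np.degrees(np.arctan2(d[1],d[0])))
print("notch slot in end corners",dk(B(316,157),0),dk(B(327,215),-.0),"lip outer corners(5mm)",dk(B(375,100),.005),dk(B(402,290),.005), "near corner of lip",dk(B(130,108),.005),dk(B(178,292),.005))
print("deck corner",dk(B(247,512),0),dk(A(677,312),0))
# post top (wrist) , disc
print("post top",dk((412,79),.046)); print("lug L/R corners",dk(A(100,283),.008),dk(A(385,310),.008))
```

```text
[ 1.71762991  0.6406642  -0.13057683  0.07749678] [-0.34  0.08 -0.74 -0.2  -0.12 -0.42  0.22 -0.    0.45 -0.03  0.06  0.04
 -0.18 -0.1   0.77 -0.62 -0.4  -0.4  -0.15 -0.38]
[[-0.133 -0.989  0.062]
 [ 0.897 -0.146 -0.418]
 [ 0.423  0.     0.906]]
wing top [[ 15.6  -3.7  50. ]
 [ 11.7 -11.5  50. ]
 [-17.7   1.5  50. ]
 [-13.7   9.9  50. ]] [-1.00443996 -0.9346684  50.        ]
ang -24.36953714815341
notch slot in end corners [ 3.63963320e+01  1.23089561e+02 -6.32188069e-15] [2.55500702e+01 1.23206814e+02 7.69910056e-15] lip outer corners(5mm) [ 50.06967059 111.53033759   5.        ] [ 14.97496457 112.4371839    5.        ] near corner of lip [ 48.36546409 146.57501566   5.        ] [ 14.21986427 147.05166634   5.        ]
deck corner [-4.03510105e+01  1.47840779e+02 -1.10832132e-14] [-4.04201981e+01 -8.03572430e+01 -3.70633207e-15]
post top [133.23146831   0.18725424  46.        ]
lug L/R corners [-25.89789586  22.47347596   8.        ] [-31.95670019 -26.25743743   8.        ]
```

Run:
```python
import cv2
im=cv2.imread("pics/w2.png")
a=im[20:200,290:490]; cv2.imwrite("pics/w2c.png",cv2.resize(a,None,fx=3.3,fy=3.3,interpolation=cv2.INTER_CUBIC))
```

```text
(no output)
```

View pics/w2c.png

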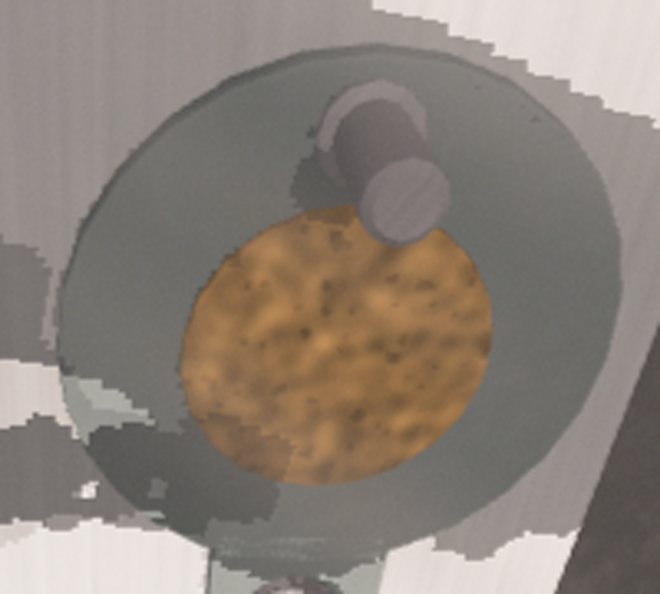

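```bash
cat > g.py <<'E'
from h import *
from workcell import sensors
d=np.load("deck.npz"); M,p=d["M"],d["p"]
def yaw_for(a): # tool y yaw (deg) for wing angle a
    a=np.radians(a); v=M@[-np.sin(a),np.cos(a),0]; y=np.degrees(np.arctan2(v[1],v[0])); return (y+90)%180-90
def cur():
    o=sensors.get_obs(); Rt=R.from_quat(o["tool_rot"]).as_matrix(); return o["eef_pos"],Rt,np.degrees(np.arctan2(Rt[1,1],Rt[0,1]))
def to(P): # shift mm in tool axes from measured
    e,Rt,y=cur(); return (Rt.T@(P-e)*1000).round(1)
def tcp(dx,dy,dz): # grip point at deck coords mm
    return p+M@(np.array([dx,dy,dz])/1000)+[0,0,.054]
E
python3 - <<'E'
from g import *
print(cur()); 
for a in (-24.4,-4,0,20,41): print(a,yaw_for(a))
for h in (39,110): print(h,tcp(0,0,h).round(4),to(tcp(-.5,-.5,h)))
E
```

```text
(array([ 0.58896853, -0.12877064,  0.30403253]), array([[-1.52147199e-01,  9.88357814e-01, -2.46291177e-04],
       [ 9.88357845e-01,  1.52147195e-01, -3.47960755e-05],
       [ 3.08153851e-06, -2.48717942e-04, -9.99999969e-01]]), np.float64(8.751380477165384))
-24.4 -13.935572323155952
-4 4.7866619082061845
0 8.412944507126554
20 26.669068518026847
41 46.64544581566204
39 [ 0.6431 -0.1469  0.1668] [-26.6  51.3 137.4]
110 [ 0.6475 -0.1766  0.2312] [-56.6  51.1  73. ]
```

```bash
python3 -m inch '[0.2,-10,20,10,1.3, 0.2,-20,40,30,2.6, 0.2,-26.6,51.3,60,3.8, 0.2,-26.6,51.3,75,3.8, 0.2,-26.6,51.3,75,3.8]'
python3 - <<'E'
from g import *
from workcell import camera
print(cur()[2],to(tcp(-.5,-.5,39)))
for n in("wrist","scene"):
    c=camera(n); cv2.imwrite(f"pics/{n}3.png",c["pixels"][:,:,::-1])
a=cv2.imread("pics/scene3.png")[130:310,290:490]; cv2.imwrite("pics/s3c.png",cv2.resize(a,None,fx=3,fy=3))
E
```

```text
clock: 3.55
eef_pos: [0.6425, -0.15, 0.2248]
tool_rot: [0.79, 0.613, -0.002, -0.003]
ft_force: [0.4, -0.0, -1.2]
grip_width: 0.0512
-14.314381053765269 [ 3.   0.8 58.1]
```

View pics/wrist3.png

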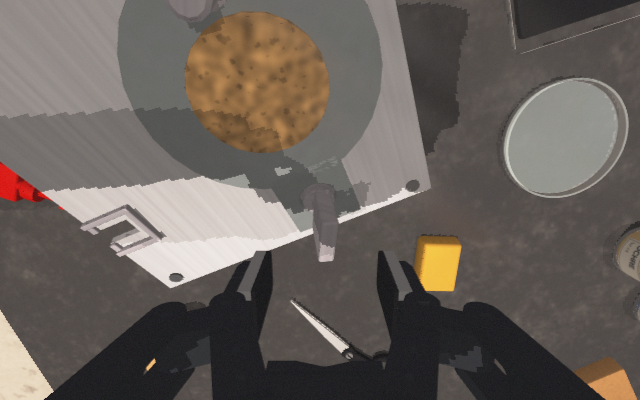

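View pics/s3c.png

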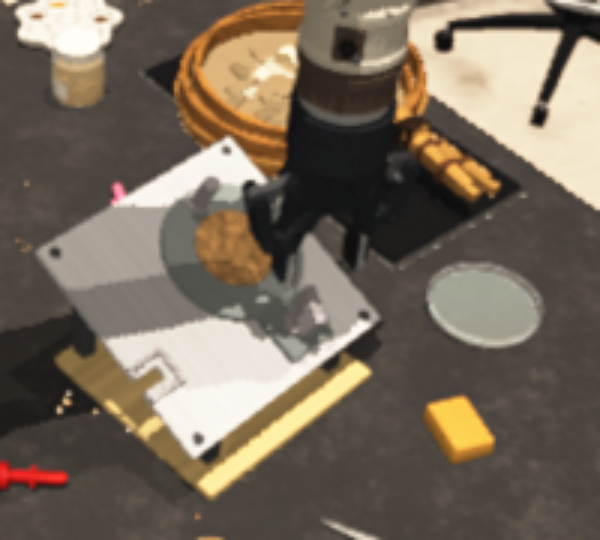

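The wing at (325,225) is centred between the fingers and aligned with them, so I descend.

```bash
python3 -m inch '[0.1,3,0.8,20,0, 0,3,0.8,40,0, -0.2,3,0.8,58,0, -0.2,3,0.8,58,0, -0.2,3,0.8,58,0]'
python3 - <<'E'
from g import *
from workcell import camera
print(cur()[2],to(tcp(-.5,-.5,39)))
for n in("wrist",):
    c=camera(n); cv2.imwrite(f"pics/{n}4.png",c["pixels"][:,:,::-1])
E
```

```text
clock: 4.15
eef_pos: [0.6458, -0.1467, 0.1726]
tool_rot: [0.79, 0.614, 0.001, 0.001]
ft_force: [0.5, 0.4, 0.6]
grip_width: 0.0342
-14.307082350164764 [-1.  -2.   5.9]
```

View pics/wrist4.png

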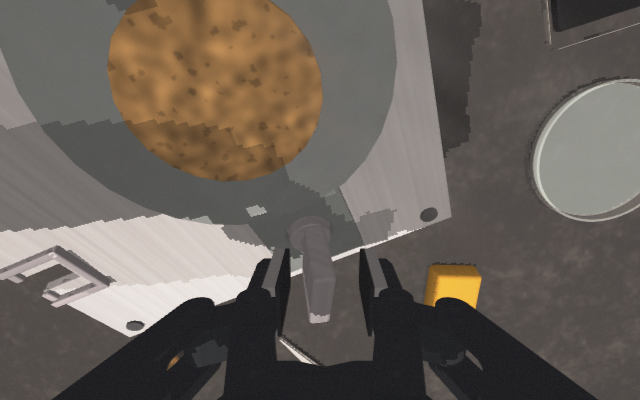

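```bash
python3 -m inch '[-0.2,-1,-2,3,0, -0.4,-1,-2,6,0, -0.6,-1,-2,6,0, -1,-1,-2,6,0, -1,-1,-2,6,0, -1,-1,-2,6,0, -1,-1,-2,6,0]'
python3 - <<'E'
from g import *
from workcell import camera
print(cur()[2],to(tcp(0,0,39)), sensors.get_obs()["ft_torque"])
for n in("wrist",):
    c=camera(n); cv2.imwrite(f"pics/{n}5.png",c["pixels"][:,:,::-1])
E
```

```text
clock: 4.9
eef_pos: [0.6395, -0.1467, 0.1655]
tool_rot: [0.789, 0.614, -0.003, -0.003]
ft_force: [-10.1, -0.6, 10.0]
grip_width: 0.0102
-14.269563259663416 [ 0.7  3.5 -1.3] [0.2848987  2.99772566 0.49282397]
```

View pics/wrist5.png

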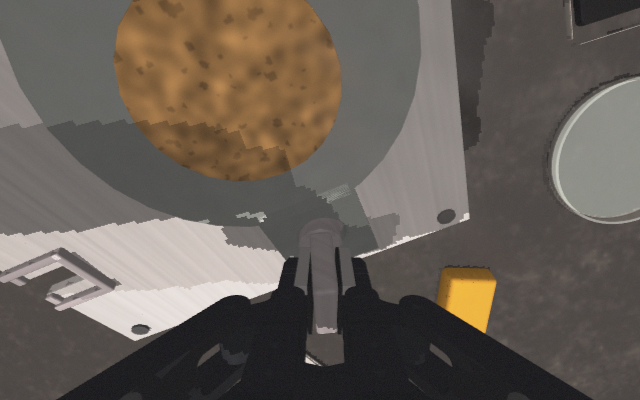

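```bash
python3 -m inch '[-1,-0.5,-1,-1,-1, -1,-0.5,-1,-1,-2, -1,-0.5,-1,-1,-3, -1,-0.5,-1,-1,-3]'
python3 - <<'E'
from g import *
o=sensors.get_obs(); e,Rt,y=cur(); n=M[:,2]
print(y,to(tcp(0,0,39)), o["ft_torque"].round(2),"axial F",o["ft_force"]@n, "n tool",(Rt.T@n).round(3))
E
```

```text
clock: 5.35
eef_pos: [0.6417, -0.1464, 0.1658]
tool_rot: [0.684, 0.73, 0.0, -0.001]
ft_force: [-1.7, 1.6, 1.1]
grip_width: 0.0091
3.703515863731038 [-0.6  1.4 -1.1] [ 0.56  0.32 -0.02] axial F 0.19553602347589435 n tool [-0.42   0.034 -0.907]
```

```bash
python3 -m inch '[-1,-0.8,0.1,-1.8,0, -1,-1.3,0.1,-2.7,0, -1,-1.3,0.1,-2.7,0]'
cat > st.py <<'E'
from g import *
o=sensors.get_obs(); e,Rt,y=cur(); n=M[:,2]
q=M.T@(e-[0,0,.054]-p)*1000
print("t",round(o["clock"],2),"yaw",y.round(1),"deck grip",q.round(1),"F tool",(Rt.T@o["ft_force"]).round(1),"axial",(o["ft_force"]@n).round(1),"T",o["ft_torque"].round(2),"n tool",(Rt.T@n).round(3),"yd",(Rt.T@M[:,1]).round(3),"xd",(Rt.T@M[:,0]).round(3),"w",o["grip_width"])
E
python3 st.py
```

```text
clock: 5.65
eef_pos: [0.6421, -0.1478, 0.1685]
tool_rot: [0.684, 0.729, 0.0, -0.001]
ft_force: [-1.1, 3.3, -0.9]
grip_width: 0.0093
t 5.65 yaw 3.7 deck grip [-0.   1.1 40.8] F tool [ 3.4 -0.8  0.9] axial -2.3 T [ 1.1   0.21 -0.04] n tool [-0.42   0.035 -0.907] yd [-0.083 -0.997  0.   ] xd [ 0.904 -0.075 -0.421] w 0.009320717686434147
```

```bash
python3 -m inch '[-1,-0.4,0,-0.9,0, -1,-0.8,0.1,-1.8,0, -1,-0.8,0.1,-1.8,0]'; python3 st.py
```

```text
clock: 5.95
eef_pos: [0.6422, -0.1488, 0.1704]
tool_rot: [0.684, 0.73, 0.0, -0.001]
ft_force: [-0.9, 4.9, -0.9]
grip_width: 0.0094
t 5.95 yaw 3.7 deck grip [-0.1  1.1 43. ] F tool [ 5.  -0.6  0.9] axial -3.0 T [1.41 0.24 0.04] n tool [-0.42   0.035 -0.907] yd [-0.082 -0.997  0.   ] xd [ 0.904 -0.075 -0.422] w 0.00944316144528545
```

```bash
python3 -m inch '[-1,-0.4,0,-0.9,0, -1,-0.8,0.1,-1.8,0, -1,-0.8,0.1,-1.8,0]'; python3 st.py
```

```text
clock: 6.25
eef_pos: [0.6424, -0.1496, 0.1723]
tool_rot: [0.684, 0.729, 0.0, -0.0]
ft_force: [-0.5, 4.5, -1.2]
grip_width: 0.0094
t 6.25 yaw 3.7 deck grip [-0.1  1.1 45.1] F tool [ 4.5 -0.2  1.2] axial -3.0 T [1.36 0.25 0.04] n tool [-0.42   0.035 -0.907] yd [-0.082 -0.997  0.   ] xd [ 0.904 -0.075 -0.422] w 0.00940350002702066
```

```bash
python3 -m inch '[-1,-0.8,0.1,-1.8,0, -1,-1.3,0.1,-2.7,0, -1,-1.3,0.1,-2.7,0]'; python3 st.py
python3 - <<'E'
from workcell import camera
import cv2
c=camera("wrist"); cv2.imwrite("pics/w6.png",c["pixels"][140:400,200:480,::-1].repeat(2,0).repeat(2,1))
E
```

```text
clock: 6.55
eef_pos: [0.6426, -0.1509, 0.1751]
tool_rot: [0.684, 0.729, 0.0, -0.0]
ft_force: [0.0, 4.1, -1.5]
grip_width: 0.0093
t 6.55 yaw 3.7 deck grip [-0.1  1.  48.1] F tool [4.1 0.3 1.5] axial -3.1 T [1.38 0.31 0.02] n tool [-0.42   0.035 -0.907] yd [-0.082 -0.997 -0.   ] xd [ 0.904 -0.075 -0.422] w 0.009303563373784011
```

View pics/w6.png

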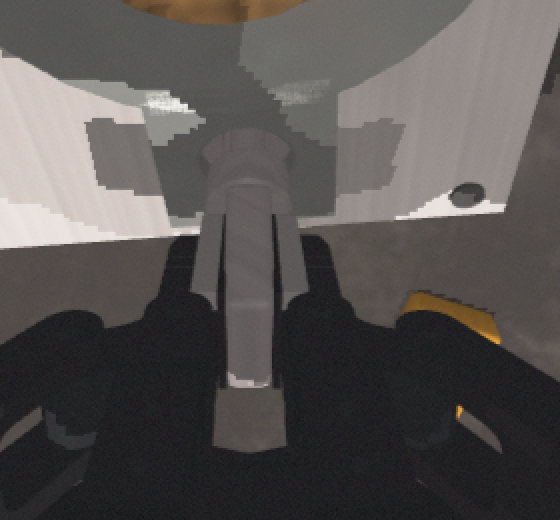

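The boss side is now visible about 9 mm above the lug and the axial force stays at −3 N, so the key has cleared. I draw it straight out.

```bash
python3 -m inch '[-1,-2.1,0.2,-4.5,0, -1,-4.2,0.3,-9,0, -1,-6.3,0.5,-13.6,0, -1,-8.4,0.7,-18.1,0, -1,-8.4,0.7,-18.1,0]'; python3 st.py
```

```text
clock: 7.1
eef_pos: [0.6438, -0.1606, 0.1942]
tool_rot: [0.684, 0.729, -0.0, 0.001]
ft_force: [-3.4, 2.1, 2.5]
grip_width: 0.0093
t 7.1 yaw 3.6 deck grip [-0.8  1.2 69.5] F tool [ 2.3 -3.3 -2.5] axial 1.2 T [0.65 0.81 0.13] n tool [-0.422  0.036 -0.906] yd [-0.083 -0.997 -0.   ] xd [ 0.903 -0.075 -0.424] w 0.009322784000044094
```

```bash
python3 -m inch '[-1,0,0,0,-0.4, -1,0,0,0,-0.8, -1,-2.5,0.2,-5.4,-0.8, -1,-5,0.4,-10.9,-0.8, -1,-7.6,0.6,-16.3,-0.8, -1,-10.1,0.9,-21.7,-0.8, -1,-12.7,1.1,-27.2,-0.8, -1,-16,1.4,-34,-0.8]'; python3 st.py; python3 -m inch '[-1,-2,0,-4,0, -1,-2,0,-4,0]'; python3 st.py;  python3 - <<'E'
from workcell import camera
import cv2
c=camera("wrist"); cv2.imwrite("pics/w7.png",c["pixels"][:,:,::-1])
c=camera("scene"); cv2.imwrite("pics/s7.png",c["pixels"][130:310,290:490,::-1].repeat(3,0).repeat(3,1))
import pickle; pickle.dump(c,open("s7.pkl","wb"))
E
```

```text
clock: 7.9
eef_pos: [0.6462, -0.176, 0.2274]
tool_rot: [0.653, 0.757, -0.0, -0.0]
ft_force: [-0.1, -0.7, -1.1]
grip_width: 0.0093
t 7.9 yaw 8.5 deck grip [ -0.9   1.1 106.3] F tool [-0.7 -0.2  1.1] axial -0.8 T [ 0.02 -0.03  0.02] n tool [-0.423 -0.001 -0.906] yd [ 0.001 -1.     0.   ] xd [ 0.906  0.001 -0.423] w 0.00928551637690623
clock: 8.1
eef_pos: [0.6471, -0.1781, 0.2321]
tool_rot: [0.653, 0.757, 0.0, 0.001]
ft_force: [0.5, -0.4, -1.8]
grip_width: 0.0093
t 8.1 yaw 8.5 deck grip [ -0.9   0.6 111.4] F tool [-0.5  0.4  1.8] axial -1.5 T [-0.03 -0.   -0.02] n tool [-0.423  0.001 -0.906] yd [ 0.001 -1.    -0.002] xd [ 0.906  0.001 -0.423] w 0.009273776286977056
```

View pics/w7.png

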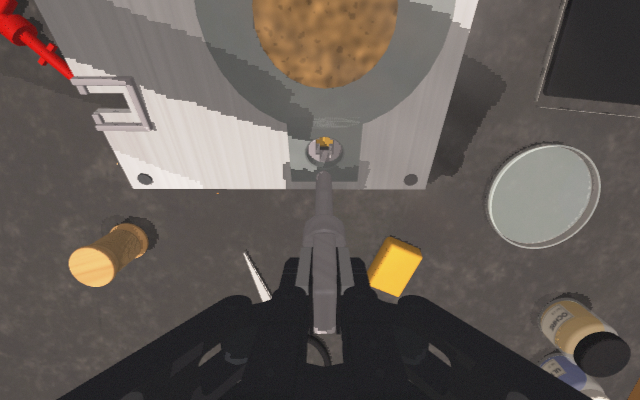

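View pics/s7.png

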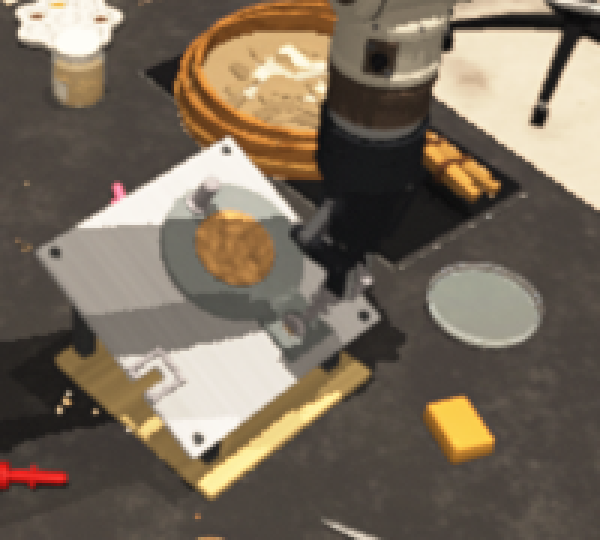

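Run:
```python
import cv2
im=cv2.imread("pics/w7.png")
a=im[60:150,60:180]; cv2.imwrite("pics/w7a.png",cv2.resize(a,None,fx=6,fy=6,interpolation=cv2.INTER_CUBIC))
a=im[115:235,270:390]; cv2.imwrite("pics/w7b.png",cv2.resize(a,None,fx=5,fy=5,interpolation=cv2.INTER_CUBIC))
```

```text
(no output)
```

View pics/w7a.png

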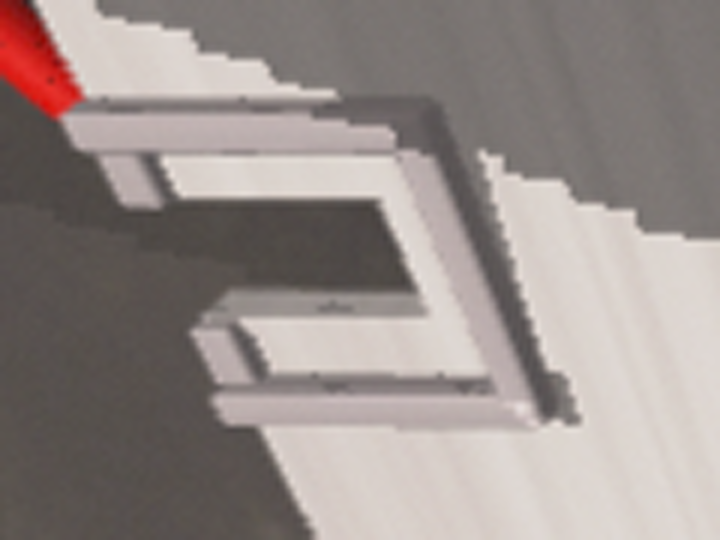

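View pics/w7b.png

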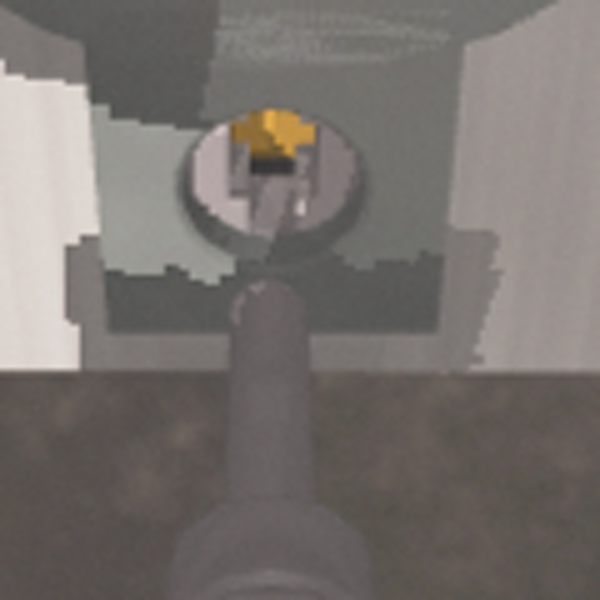

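Run:
```python
from g import *
from workcell import camera
c=camera("wrist"); n=M[:,2]
def dk(uv,h): return (M.T@(onplane(c,uv,p+n*h,n)-p)*1000).round(1)
A=lambda x,y:(60+x/6,60+y/6); B=lambda x,y:(270+x/5,115+y/5)
print("slot inner end (deck)",dk(A(381,200),0),dk(A(425,300),0))
print("lip outer at h5: top-right",dk(A(437,100),.005),"bot-right",dk(A(545,425),.005),"left top",dk(A(65,118),.005),"left bot",dk(A(213,410),.005))
print("lug hole L,R,T",dk(B(183,180),.008),dk(B(368,180),.008),dk(B(272,108),.008))
print("lug corners",dk(B(107,332),.008),dk(B(440,332),.008))
print("tip",dk(B(268,285),.024),"boss bottom rim center",dk(B(268,520),.072))
print("deck edge",dk(B(300,372),0))
```

```text
slot inner end (deck) [ 38.  123.5   0. ] [ 27.1 123.4  -0. ]
lip outer at h5: top-right [ 50.2 110.6   5. ] bot-right [ 15.1 113.1   5. ] left top [ 48.4 147.3   5. ] left bot [ 16.8 148.2   5. ]
lug hole L,R,T [ 1.7 12.2  8. ] [  1.8 -12.7   8. ] [12.8  0.3  8. ]
lug corners [-24.5  24.2   8. ] [-24.4 -24.3   8. ]
tip [-3.8  0.7 24. ] boss bottom rim center [ 1.9  0.7 72. ]
deck edge [-38.8  -4.2   0. ]
```

Run:
```python
from g import *
import pickle
c=pickle.load(open("s7.pkl","rb"))
im=cv2.resize(np.ascontiguousarray(c["pixels"][195:255,370:430,::-1]),None,fx=10,fy=10,interpolation=cv2.INTER_CUBIC)
for x,y,z in [(0,0,24),(0,0,72),(0,0,84),(0,0,111)]:
    u=proj(c,(p+M@(np.array([x,y,z])/1000))[None])[0]; v=((u-[370,195])*10+5).astype(int); cv2.circle(im,tuple(v),5,(0,0,255),1); print(u)
cv2.imwrite("pics/s7d.png",im)
```

```text
[390.22108706 234.58820271]
[398.33760231 226.60790123]
[400.47128537 224.51002627]
[405.43667856 219.62796379]
```

View pics/s7d.png

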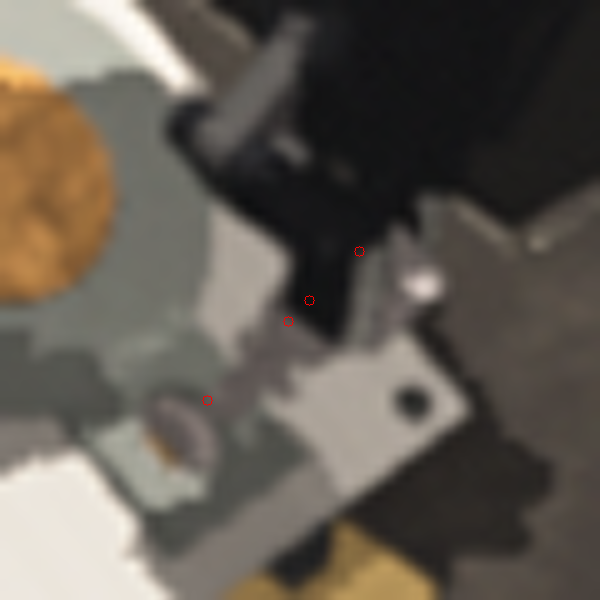

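Run:
```python
from g import *
import pickle
from workcell import camera
s=pickle.load(open("s7.pkl","rb")); w=camera("wrist"); t=camera("top")
T=tri([s,w],[(392.3,234.2),(323.6,173)]); print("tip",(M.T@(T-p)*1000).round(1))
T=tri([s,w],[(411.5,223.3),(323.5,331)]); print("wing top",(M.T@(T-p)*1000).round(1))
im=cv2.resize(np.ascontiguousarray(w["pixels"][150:350,270:380,::-1]),None,fx=4,fy=4,interpolation=cv2.INTER_CUBIC)
cv2.imwrite("pics/w7e.png",cv2.resize(im,(330,600)))
im=cv2.resize(np.ascontiguousarray(t["pixels"][145:205,370:430,::-1]),None,fx=10,fy=10,interpolation=cv2.INTER_CUBIC)
cv2.imwrite("pics/t7.png",im)
```

```text
tip [-1.8 -0.3 29.3]
wing top [-16.    1.4 122.9]
```

View pics/w7e.png

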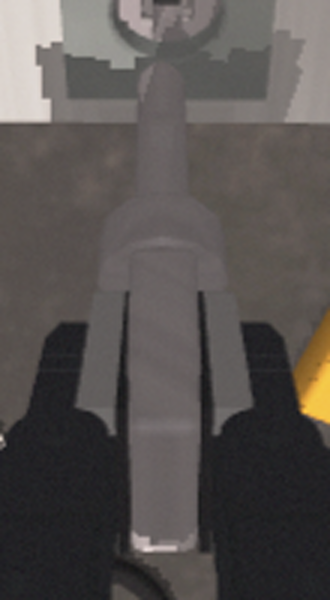

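View pics/t7.png

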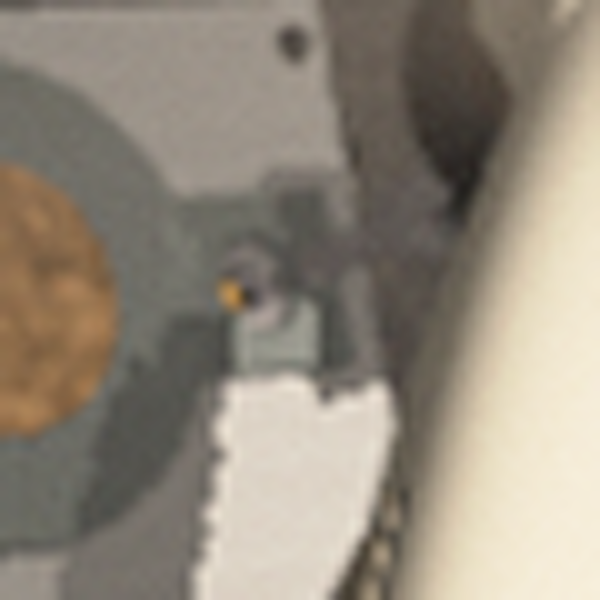

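Run:
```python
from g import *
from workcell import camera
w=camera("wrist"); e,Rt,y=cur()
q=M.T@(e-[0,0,.054]-p)*1000; print("grip",q.round(1))
# camera in deck frame, plane y=0.7
for nm,r,ex in [("wing -x top",332,(-17,50)),("wing +x top",291.7,(17,50)),("wing +x bottom",231.7,(17,18)),("boss bottom +x",216.7,(11,0)),("shank end +x",170,(5,-48))]:
    P=onplane(w,(324,r),p+M[:,1]*.0007,M[:,1]); P=(M.T@(P-p)*1000)
    print(nm,P.round(1),"expected",np.round([q[0]+ex[0],0,q[2]-39+ex[1]],1))
```

```text
grip [ -0.8   1.1 109.7]
wing -x top [130.4   0.7 193. ] expected [-17.8   0.  120.7]
wing +x top [134.2   0.7 196.6] expected [ 16.2   0.  120.7]
wing +x bottom [201.    0.7 260.7] expected [16.2  0.  88.7]
boss bottom +x [ 3.9  0.7 71.7] expected [10.2  0.  70.7]
shank end +x [110.6   0.7 174. ] expected [ 4.2  0.  22.7]
```

Run:
```python
from g import *
from workcell import camera
w=camera("wrist"); e,Rt,y=cur()
q=M.T@(e-[0,0,.054]-p)*1000
for a in (-8,-4,0,4,8):
  c,s=np.cos(np.radians(a)),np.sin(np.radians(a)); out=[]
  for ex in [(-17,50),(17,50),(17,18),(11,12),(11,0),(5,-48)]:
    v=np.array([ex[0],ex[1]-39]); v=np.array([c*v[0]+s*v[1],-s*v[0]+c*v[1]])
    out.append(proj(w,(p+M@(np.array([q[0]+v[0],.7,q[2]+v[1]])/1000))[None])[0][1].round(1))
  print(a,out)
```

```text
-8 [np.float64(323.6), np.float64(292.9), np.float64(224.0), np.float64(221.1), np.float64(201.3), np.float64(146.3)]
-4 [np.float64(325.5), np.float64(289.1), np.float64(223.9), np.float64(222.2), np.float64(203.8), np.float64(153.8)]
0 [np.float64(327.4), np.float64(285.2), np.float64(224.1), np.float64(223.7), np.float64(206.5), np.float64(161.3)]
4 [np.float64(329.0), np.float64(281.4), np.float64(224.6), np.float64(225.3), np.float64(209.5), np.float64(168.9)]
8 [np.float64(330.5), np.float64(277.6), np.float64(225.3), np.float64(227.2), np.float64(212.7), np.float64(176.7)]
```

```bash
python3 -m inch '[-1,6,-30,-2.8,0, -1,12,-65,-5.6,0, -1,18,-100,-8.4,0, -1,24,-135,-11.2,0, -1,29.4,-168,-13.7,0, -1,29.4,-168,-13.7,0, -1,29.4,-168,-13.7,0]'; python3 st.py;  python3 - <<'E'
from workcell import camera
import cv2,pickle
for n in ("wrist","scene","top"):
    c=camera(n); cv2.imwrite(f"pics/{n}8.png",c["pixels"][:,:,::-1]); pickle.dump(c,open(n+"8.pkl","wb"))
im=cv2.imread("pics/scene8.png")[180:300,270:400]; cv2.imwrite("pics/s8.png",cv2.resize(im,None,fx=5,fy=5,interpolation=cv2.INTER_CUBIC))
E
```

```text
clock: 9.15
eef_pos: [0.4759, -0.1733, 0.2453]
tool_rot: [0.653, 0.757, 0.0, 0.001]
ft_force: [0.9, 0.2, -0.6]
grip_width: 0.0096
t 9.15 yaw 8.5 deck grip [ 31.7 169.2 110.8] F tool [0.  0.9 0.6] axial -0.5 T [-0.07 -0.02 -0.04] n tool [-0.423  0.001 -0.906] yd [ 0.001 -1.    -0.001] xd [ 0.906  0.001 -0.423] w 0.00956578436863432
```

View pics/wrist8.png

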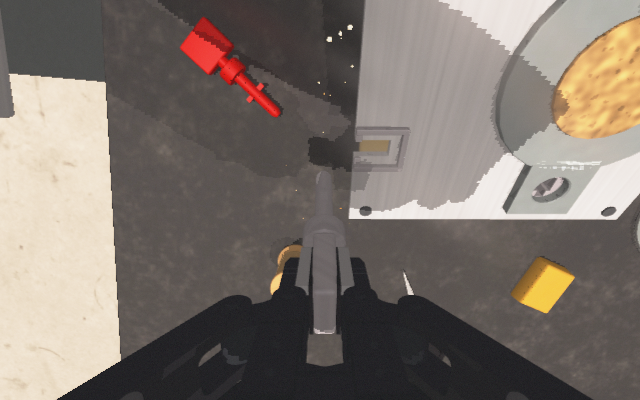

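View pics/s8.png

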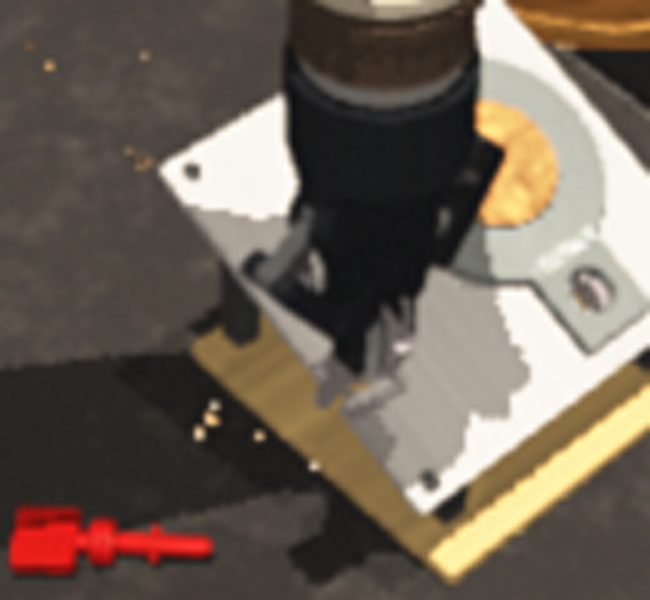

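```bash
python3 -m inch '[-1,5,0,10.7,0, -1,10,0,21.4,0, -1,15,0,32.2,0, -1,20,0,42.9,0, -1,25.5,0,54.5,0, -1,25.5,0,54.5,0, -1,25.5,0,54.5,0]'; python3 st.py;  python3 - <<'E'
from workcell import camera
import cv2,pickle
for n in ("wrist","scene"):
    c=camera(n); cv2.imwrite(f"pics/{n}9.png",c["pixels"][:,:,::-1]); pickle.dump(c,open(n+"9.pkl","wb"))
im=cv2.imread("pics/scene9.png")[190:300,280:390]; cv2.imwrite("pics/s9.png",cv2.resize(im,None,fx=5.4,fy=5.4,interpolation=cv2.INTER_CUBIC))
im=cv2.imread("pics/wrist9.png")[100:350,240:480]; cv2.imwrite("pics/w9.png",cv2.resize(im,None,fx=2.4,fy=2.4,interpolation=cv2.INTER_CUBIC))
E
```

```text
clock: 10.0
eef_pos: [0.4721, -0.1476, 0.1897]
tool_rot: [0.653, 0.758, -0.0, -0.001]
ft_force: [-0.1, 0.4, -1.8]
grip_width: 0.0092
t 10.0 yaw 8.5 deck grip [ 31.6 169.2  49.5] F tool [ 0.4 -0.   1.8] axial -1.8 T [-0.03  0.02 -0.02] n tool [-0.422 -0.002 -0.906] yd [ 0.002 -1.     0.001] xd [ 0.906  0.001 -0.422] w 0.009180096296023543
```

View pics/w9.png

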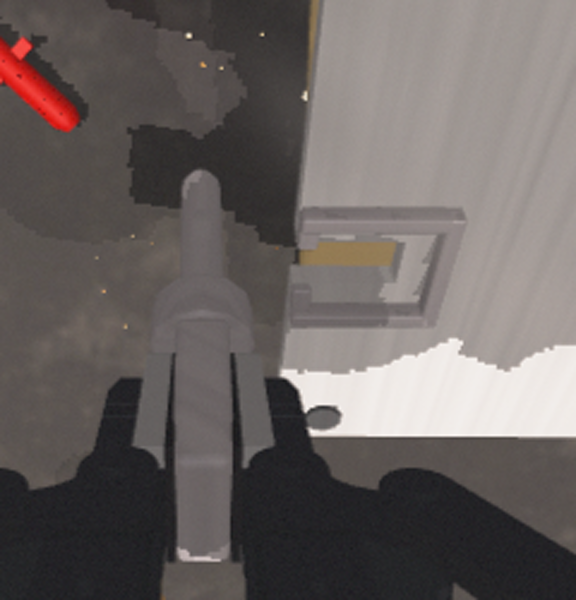

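View pics/s9.png

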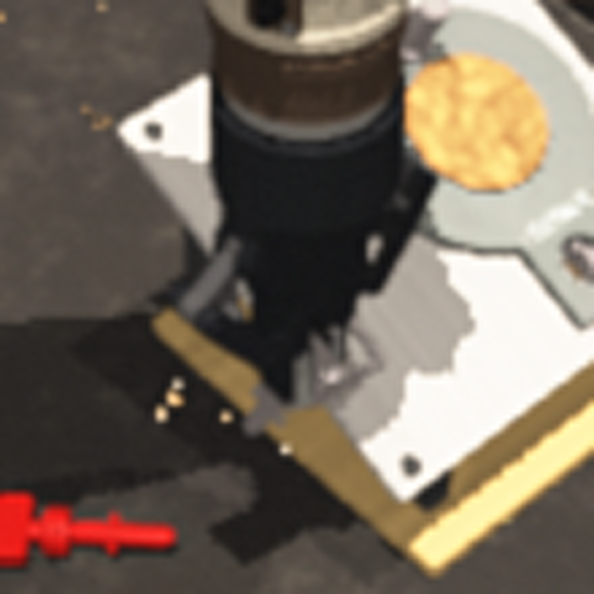

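Run:
```python
from g import *
import pickle
w=pickle.load(open("wrist9.pkl","rb")); e,Rt,y=cur()
q=M.T@(e-[0,0,.054]-p)*1000
obs=[332.5,290.8,234,217.5,171]; EX=[(-17,50),(17,50),(17,18),(11,0),(5,-48)]
def f(v):
  a,dx,dz=v; c,s=np.cos(np.radians(a)),np.sin(np.radians(a)); out=[]
  for ex in EX:
    u=np.array([ex[0],ex[1]-39]); u=np.array([c*u[0]+s*u[1],-s*u[0]+c*u[1]])
    out.append(proj(w,(p+M@(np.array([q[0]+dx+u[0],q[1],q[2]+dz+u[1]])/1000))[None])[0][1])
  return np.array(out)-obs
s=least_squares(f,[0,0,0]); print(s.x,s.fun)
s=least_squares(lambda v:f([v[0],0,v[1]]),[0,0]); print("dx0",s.x,s.fun)
s=least_squares(lambda v:f([v[0],v[1],0]),[0,0]); print("dz0",s.x,s.fun)
# where does the wrist camera see expected slot/deck edge
for pt in [(32.5,148,0),(39,123.5,0),(26,123.5,0),(-38,148,0)]: print(pt,proj(w,(p+M@(np.array(pt)/1000))[None])[0].round(1))
```

```text
[ 0.99394887 -8.48128003 -3.05821352] [-0.4160139   1.0307133  -0.51939693 -1.19039176  1.08032267]
dx0 [3.39952018 2.69050138] [ 4.45669918 -0.158117   -3.36162501 -3.22828072  0.42844179]
dz0 [ 2.10211535 -4.30427289] [ 2.35756168  1.0556818  -1.53269114 -1.9282949   0.81747474]
(32.5, 148, 0) [361.5 206.9]
(39, 123.5, 0) [407.8 198.2]
(26, 123.5, 0) [403.7 215.3]
(-38, 148, 0) [353.4 279.7]
```

```bash
python3 - <<'E'
from g import *
import pickle
w=pickle.load(open("wrist9.pkl","rb")); e,Rt,y=cur()
for pt in [(11,5,73),(11,-5,73),(11,5,54),(11,5,40),(-11,5,73),(0,0,54),(0,0,73)]:
    print(pt,proj(w,(e+Rt@(np.array(pt)/1000))[None])[0].round(1))
X=np.linalg.inv(np.r_[np.c_[Rt,e],[[0,0,0,1]]])@w["extrinsics"]; print(X.round(4))
E
python3 - <<'E'
import cv2
im=cv2.imread("pics/wrist9.png")[200:350,260:390]; cv2.imwrite("pics/w9b.png",cv2.resize(im,None,fx=4,fy=4,interpolation=cv2.INTER_CUBIC))
E
```

```text
(11, 5, 73) [334.6 245.9]
(11, -5, 73) [314.1 245.9]
(11, 5, 54) [335.9 265. ]
(11, 5, 40) [337.2 282.7]
(-11, 5, 73) [334.1 285.5]
(0, 0, 54) [324.3 287.4]
(0, 0, 73) [324.3 266.1]
[[ 1.300e-03 -9.534e-01 -3.017e-01  7.810e-02]
 [ 1.000e+00  1.500e-03 -5.000e-04  0.000e+00]
 [ 9.000e-04 -3.017e-01  9.534e-01 -6.880e-02]
 [ 0.000e+00  0.000e+00  0.000e+00  1.000e+00]]
```

View pics/w9b.png

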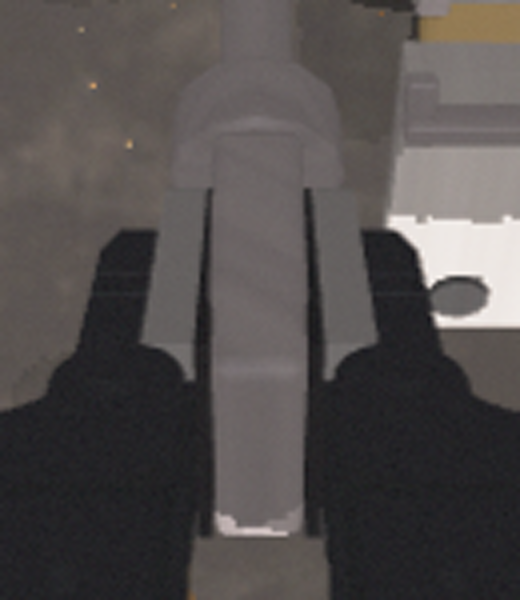

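Run:
```python
from g import *
import pickle
c=pickle.load(open("scene9.pkl","rb")); e,Rt,y=cur()
q=M.T@(e-[0,0,.054]-p)*1000
S=12
im=cv2.resize(np.ascontiguousarray(c["pixels"][235:280,315:365,::-1]),None,fx=S,fy=S,interpolation=cv2.INTER_CUBIC)
for dx,dz,a,col in [(0,0,0,(0,0,255)),(-8.5,-3,1,(0,255,0)),(-4.3,0,2.1,(255,0,0))]:
  cc,s=np.cos(np.radians(a)),np.sin(np.radians(a))
  pts=[]
  for ex in [(-17,50),(17,50),(0,0),(0,-48)]:
    u=np.array([ex[0],ex[1]-39]); u=np.array([cc*u[0]+s*u[1],-s*u[0]+cc*u[1]])
    pts.append(((proj(c,(p+M@(np.array([q[0]+dx+u[0],q[1],q[2]+dz+u[1]])/1000))[None])[0]-[315,235])*S+S/2).astype(int))
  cv2.polylines(im,[np.array(pts[:2])],False,col,1); cv2.polylines(im,[np.array(pts[2:])],False,col,1)
cv2.imwrite("pics/s9d.png",im)
w=pickle.load(open("wrist9.pkl","rb")); E=np.linalg.inv(w["extrinsics"])
for dx,dz in [(0,0),(-4.3,0),(-8.5,-3)]:
  print([ (E@np.r_[p+M@(np.array([q[0]+dx+x,q[1],q[2]+dz+z-39])/1000),1])[2].round(4) for x,z in [(17,50),(17,18),(11,0)]])
```

```text
[np.float64(0.121), np.float64(0.1445), np.float64(0.1619)]
[np.float64(0.1239), np.float64(0.1475), np.float64(0.1648)]
[np.float64(0.1289), np.float64(0.1525), np.float64(0.1698)]
```

View pics/s9d.png

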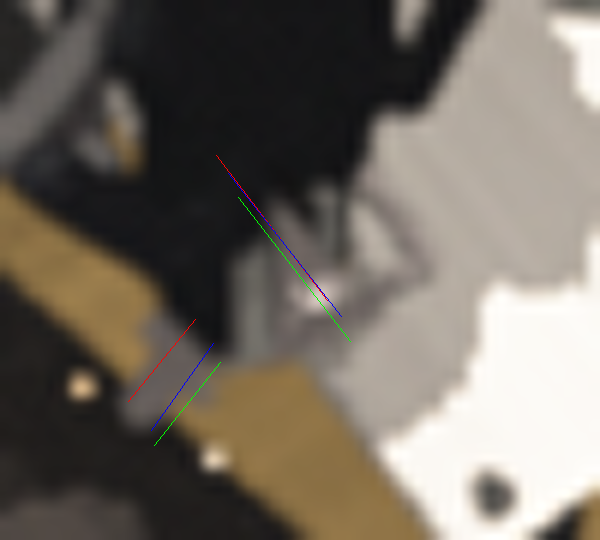

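```bash
python3 -m inch '[-1,1.7,0,2,0, -1,1.7,4,2,0, -1,1.7,8,2,0, -1,1.7,11,2,0, -1,1.7,11,2,0]'; python3 st.py;  python3 - <<'E'
from workcell import camera
import cv2,pickle
for n in ("wrist","scene"):
    c=camera(n); cv2.imwrite(f"pics/{n}10.png",c["pixels"][:,:,::-1]); pickle.dump(c,open(n+"10.pkl","wb"))
im=cv2.imread("pics/scene10.png")[225:285,310:370]; cv2.imwrite("pics/s10.png",cv2.resize(im,None,fx=10,fy=10,interpolation=cv2.INTER_CUBIC))
im=cv2.imread("pics/wrist10.png")[150:270,280:440]; cv2.imwrite("pics/w10.png",cv2.resize(im,None,fx=5,fy=5,interpolation=cv2.INTER_CUBIC))
E
```

```text
clock: 10.6
eef_pos: [0.4837, -0.1447, 0.1883]
tool_rot: [0.653, 0.758, 0.0, 0.0]
ft_force: [0.5, 0.1, -0.3]
grip_width: 0.009
t 10.6 yaw 8.5 deck grip [ 32.2 157.3  47.7] F tool [-0.   0.5  0.3] axial -0.3 T [-0.07 -0.    0.02] n tool [-0.423 -0.    -0.906] yd [ 0.001 -1.    -0.001] xd [ 0.906  0.002 -0.423] w 0.0089506366413004
```

View pics/w10.png

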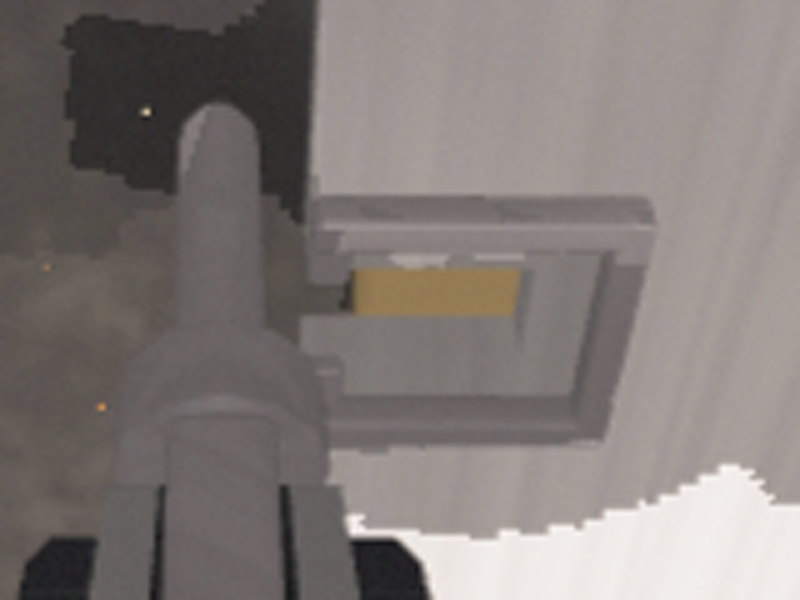

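View pics/s10.png

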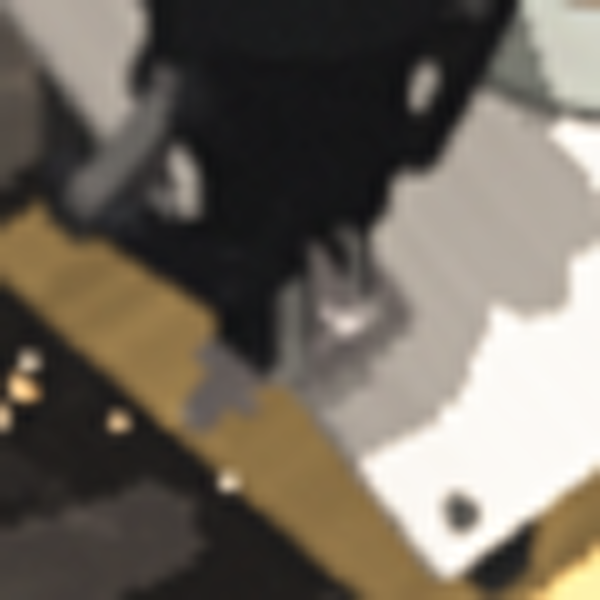

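Run:
```python
from g import *
import pickle
w=pickle.load(open("wrist10.pkl","rb")); e,Rt,y=cur()
q=M.T@(e-[0,0,.054]-p)*1000
g=w["pixels"][:,:,::-1].astype(float)
gr=cv2.cvtColor(w["pixels"],cv2.COLOR_RGB2GRAY).astype(float)
def ax(v,width,cm,D):
    d=319.4777*D/width; uv=((cm-324.28)/319.4777*d,(v-202.383)/319.4777*d,d)
    P=w["extrinsics"][:3,:3]@(np.array(uv)/1000)+w["extrinsics"][:3,3]; return (M.T@(P-p)*1000).round(1), round(d,1)
for r in (178,185,192,200,208,212): print(r,gr[r,305:345].astype(int).tolist())
E=np.linalg.inv(w["extrinsics"])
for pt in [(32.5,157,0),(32.5,157,-38),(32.2,157,9)]:
    P=p+M@(np.array(pt)/1000); print(pt,(E@np.r_[P,1])[2].round(4),proj(w,P[None]).round(1))
for r,wd in [(210,17.4),(178,15.6)]: print(ax(r,wd,324,10))
print("boss",ax(236,42,324.5,22))
```

```text
178 [47, 48, 48, 45, 44, 50, 48, 49, 46, 45, 68, 112, 120, 117, 100, 101, 103, 104, 105, 104, 104, 101, 101, 101, 99, 94, 76, 46, 47, 47, 47, 49, 48, 48, 49, 49, 73, 131, 158, 155]
185 [48, 49, 49, 46, 48, 48, 50, 43, 48, 51, 72, 99, 98, 98, 100, 102, 104, 105, 105, 104, 103, 103, 101, 102, 99, 98, 89, 56, 49, 46, 48, 49, 47, 48, 46, 50, 80, 120, 133, 157]
192 [77, 78, 85, 86, 88, 87, 86, 89, 89, 88, 92, 95, 98, 97, 103, 106, 105, 106, 104, 104, 106, 104, 103, 101, 99, 99, 95, 82, 78, 77, 77, 77, 77, 48, 51, 63, 95, 101, 103, 110]
200 [88, 88, 88, 87, 87, 88, 87, 87, 85, 87, 93, 97, 98, 100, 103, 101, 103, 103, 104, 103, 103, 102, 102, 98, 101, 99, 96, 86, 78, 77, 80, 81, 81, 83, 81, 82, 96, 102, 99, 97]
208 [92, 91, 94, 91, 92, 88, 87, 90, 86, 87, 93, 97, 99, 99, 102, 102, 103, 103, 103, 104, 102, 102, 101, 102, 99, 98, 98, 92, 81, 81, 84, 83, 82, 83, 81, 79, 80, 80, 80, 81]
212 [100, 97, 96, 94, 90, 88, 85, 87, 92, 92, 94, 100, 101, 99, 101, 102, 103, 102, 102, 104, 102, 101, 102, 99, 99, 99, 99, 93, 80, 78, 80, 80, 80, 79, 80, 82, 83, 85, 84, 85]
(32.5, 157, 0) 0.1761 [[323.6 209.6]]
(32.5, 157, -38) 0.2041 [[323.6 168.3]]
(32.2, 157, 9) 0.1697 [[323.6 221.8]]
(array([ 27.2, 156.8,  -5.2]), 183.6)
(array([ 27.5, 156.8, -34.4]), 204.8)
boss (array([ 28.4, 156.5,  15.7]), 167.3)
```

Run:
```python
from g import *
import pickle
w=pickle.load(open("wrist10.pkl","rb"))
im=w["pixels"].astype(float)
# subpixel edges by max gradient w/ parabola over colour sum
def ax(v,width,cm,D):
    d=319.4777*D/width; uv=((cm-324.28)/319.4777*d,(v-202.383)/319.4777*d,d)
    P=w["extrinsics"][:3,:3]@(np.array(uv)/1000)+w["extrinsics"][:3,3]; return (M.T@(P-p)*1000).round(1)
for r in range(178,216,3):
    s=im[r-1:r+2,300:350].mean(0); 
    gd=np.linalg.norm(np.diff(s,axis=0),axis=1)
    def cen(a,b): 
        k=np.arange(a,b); return (k*gd[a:b]**2).sum()/(gd[a:b]**2).sum()+.5
    l,rr=300+cen(12,17),300+cen(24,31); print(r,l.round(2),rr.round(2),(rr-l).round(2),ax(r,rr-l,(l+rr)/2,10))
```

```text
178 315.4 330.38 14.99 [ 22.3 157.5 -41. ]
181 315.26 330.25 14.99 [ 20.9 157.6 -39.6]
184 315.14 330.21 15.07 [ 20.1 157.6 -37.3]
187 314.87 329.84 14.97 [ 17.8 157.8 -37.1]
190 314.74 329.85 15.11 [ 17.5 157.9 -34.3]
193 315.32 328.77 13.45 [ -1.  158.2 -52.6]
196 315.02 328.69 13.66 [ -0.2 158.3 -48.3]
199 315.0 328.46 13.46 [ -4.2 158.4 -49.5]
202 315.2 329.0 13.79 [ -1.9 158.1 -43.7]
205 315.23 328.52 13.29 [ -9.6 158.3 -48.7]
208 314.79 327.7 12.91 [-16.  158.8 -52.2]
211 315.01 327.01 12.0 [-30.8 159.1 -64.1]
214 315.12 327.69 12.56 [-24.3 158.7 -53.9]
```

```bash
python3 -m inch '[-1,0.7,2,-0.3,0, -1,0.7,4,-0.3,0, -1,0.7,6,-0.3,0, -1,0.7,8,-0.3,0, -1,0.7,8,-0.3,0]'; python3 st.py
```

```text
clock: 11.2
eef_pos: [0.4912, -0.1428, 0.1885]
tool_rot: [0.653, 0.758, 0.0, 0.0]
ft_force: [0.0, -0.7, -2.2]
grip_width: 0.0094
t 11.2 yaw 8.5 deck grip [ 33.  149.7  47.5] F tool [-0.7 -0.1  2.2] axial -1.7 T [-0.04 -0.01  0.01] n tool [-0.423 -0.    -0.906] yd [ 0.001 -1.    -0.   ] xd [ 0.906  0.001 -0.423] w 0.009383232377831672
```

```bash
python3 -m inch '[-1,0,2,0,0, -1,0,4,0,0, -1,0,6,0,0, -1,0,8,0,0, -1,0,8,0,0]'; python3 st.py;  python3 - <<'E'
from workcell import camera
import cv2,pickle
for n in ("wrist","scene"):
    c=camera(n); cv2.imwrite(f"pics/{n}11.png",c["pixels"][:,:,::-1]); pickle.dump(c,open(n+"11.pkl","wb"))
im=cv2.imread("pics/scene11.png")[225:285,310:370]; cv2.imwrite("pics/s11.png",cv2.resize(im,None,fx=10,fy=10,interpolation=cv2.INTER_CUBIC))
im=cv2.imread("pics/wrist11.png")[150:270,280:440]; cv2.imwrite("pics/w11.png",cv2.resize(im,None,fx=5,fy=5,interpolation=cv2.INTER_CUBIC))
E
```

```text
clock: 11.7
eef_pos: [0.4991, -0.1416, 0.1885]
tool_rot: [0.653, 0.758, 0.0, 0.0]
ft_force: [0.1, 0.4, -1.9]
grip_width: 0.0091
t 11.7 yaw 8.5 deck grip [ 33.  141.7  47.5] F tool [0.4 0.1 1.9] axial -1.9 T [-0.02 -0.   -0.  ] n tool [-0.423 -0.    -0.906] yd [ 0.001 -1.    -0.   ] xd [ 0.906  0.001 -0.423] w 0.00914341794234358
```

View pics/w11.png

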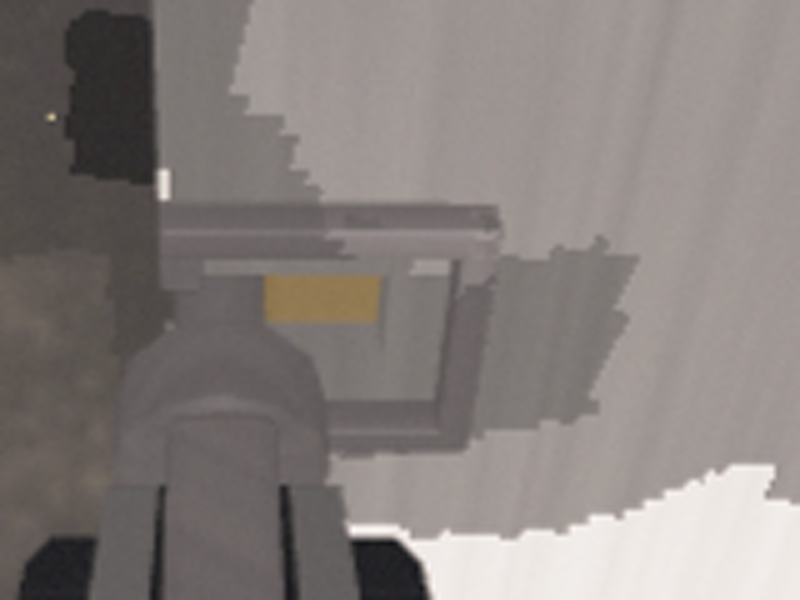

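View pics/s11.png

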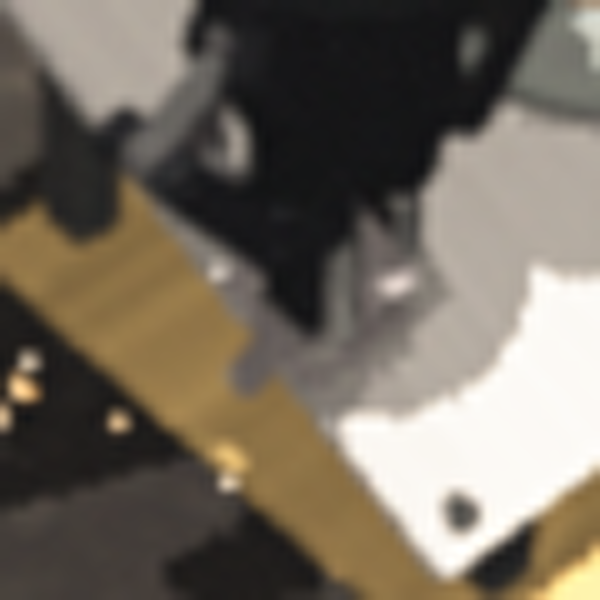

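The wrist view shows the shank inside the slot (crop 220,320) with no side force. I go on to the seat.

```bash
python3 -m inch '[-1,0,2,0,0, -1,0,4,0,0, -1,0,6,0,0, -1,0,8,0,0, -1,0,10,0,0, -1,0,10.5,0,0, -1,0,10.5,0,0]'; python3 st.py;  python3 - <<'E'
from workcell import camera
import cv2,pickle
for n in ("wrist",):
    c=camera(n); cv2.imwrite(f"pics/{n}12.png",c["pixels"][:,:,::-1]); pickle.dump(c,open(n+"12.pkl","wb"))
im=cv2.imread("pics/wrist12.png")[150:270,260:420]; cv2.imwrite("pics/w12.png",cv2.resize(im,None,fx=5,fy=5,interpolation=cv2.INTER_CUBIC))
E
```

```text
clock: 12.5
eef_pos: [0.5092, -0.1401, 0.1885]
tool_rot: [0.653, 0.757, -0.0, -0.0]
ft_force: [-0.2, 0.4, -1.2]
grip_width: 0.009
t 12.5 yaw 8.5 deck grip [ 33.  131.4  47.5] F tool [ 0.4 -0.1  1.2] axial -1.3 T [-0.   -0.03 -0.07] n tool [-0.423 -0.001 -0.906] yd [ 0.001 -1.     0.   ] xd [ 0.906  0.001 -0.423] w 0.008990555133424892
```

View pics/w12.png

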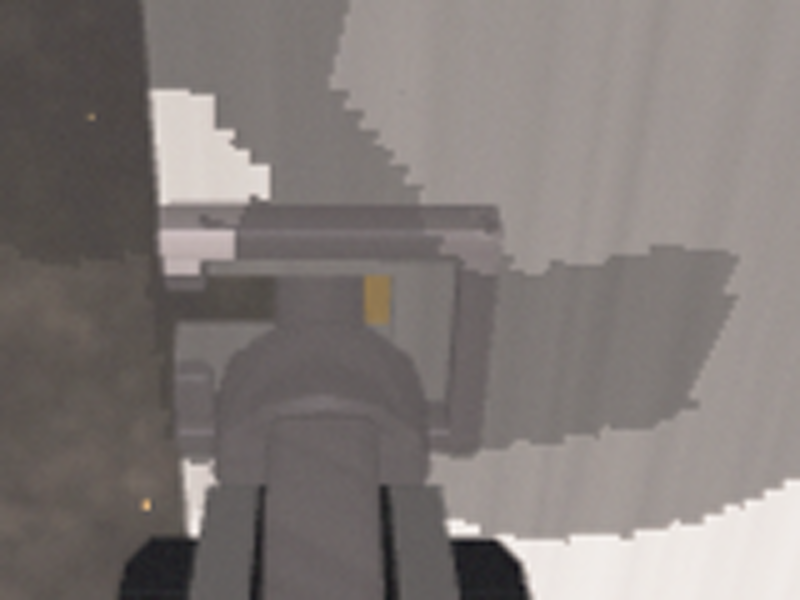

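```bash
python3 -m inch '[-1,0,1.2,0,0, -1,0.8,1.2,1.8,0, -1,1.7,1.2,3.6,0, -1,2.1,1.2,4.5,0, -1,2.1,1.2,4.5,0]'; python3 st.py; python3 -m inch '[-1,0.6,0,1.4,0, -1,0.6,0,1.4,0]'; python3 st.py
```

```text
clock: 13.05
eef_pos: [0.5098, -0.1377, 0.1837]
tool_rot: [0.653, 0.757, -0.0, -0.0]
ft_force: [0.1, -0.4, -1.3]
grip_width: 0.0091
t 13.05 yaw 8.5 deck grip [ 33.  130.5  42.2] F tool [-0.4  0.   1.3] axial -1.0 T [-0.01 -0.02  0.03] n tool [-0.422 -0.001 -0.906] yd [ 0.001 -1.     0.001] xd [ 0.906  0.001 -0.422] w 0.00907242620810769
clock: 13.25
eef_pos: [0.5098, -0.1371, 0.1824]
tool_rot: [0.653, 0.757, -0.0, -0.0]
ft_force: [-0.8, 0.7, -1.7]
grip_width: 0.0093
t 13.25 yaw 8.5 deck grip [ 33.  130.4  40.8] F tool [ 0.8 -0.7  1.7] axial -1.9 T [-0.02 -0.02  0.03] n tool [-0.422 -0.001 -0.906] yd [ 0.001 -1.     0.   ] xd [ 0.906  0.001 -0.422] w 0.009258719733261863
```

```bash
python3 -m inch '[-1,0.4,0,0.9,0, -1,0.6,0,1.4,0]'; python3 st.py; python3 -m inch '[-1,0.4,0,0.9,0, -1,0.6,0,1.4,0]'; python3 st.py;  python3 - <<'E'
from workcell import camera
import cv2,pickle
for n in ("wrist",):
    c=camera(n); cv2.imwrite(f"pics/{n}13.png",c["pixels"][:,:,::-1]); pickle.dump(c,open(n+"13.pkl","wb"))
im=cv2.imread("pics/wrist13.png")[150:270,260:420]; cv2.imwrite("pics/w13.png",cv2.resize(im,None,fx=5,fy=5,interpolation=cv2.INTER_CUBIC))
E
```

```text
clock: 13.45
eef_pos: [0.5098, -0.1366, 0.1811]
tool_rot: [0.653, 0.757, 0.0, -0.0]
ft_force: [0.2, 0.4, -1.5]
grip_width: 0.0093
t 13.45 yaw 8.5 deck grip [ 32.9 130.3  39.4] F tool [0.4 0.3 1.5] axial -1.5 T [-0.02  0.01 -0.04] n tool [-0.423 -0.001 -0.906] yd [ 0.001 -1.     0.   ] xd [ 0.906  0.001 -0.423] w 0.009284524090585389
clock: 13.65
eef_pos: [0.5097, -0.136, 0.1797]
tool_rot: [0.653, 0.757, -0.0, -0.0]
ft_force: [0.4, 0.2, -2.0]
grip_width: 0.0094
t 13.65 yaw 8.5 deck grip [ 32.9 130.3  37.9] F tool [0.1 0.4 2. ] axial -1.8 T [-0.03  0.   -0.02] n tool [-0.423 -0.001 -0.906] yd [ 0.001 -1.     0.   ] xd [ 0.906  0.001 -0.423] w 0.009419270363754121
```

View pics/w13.png

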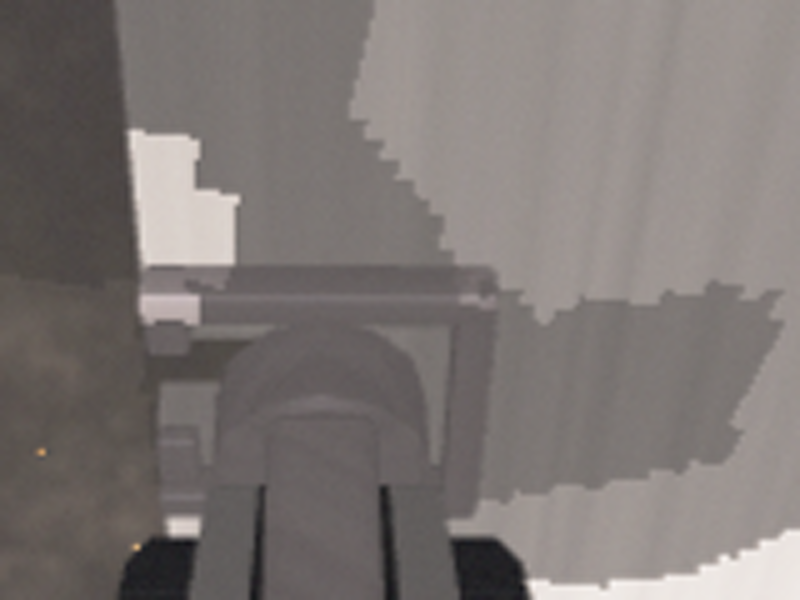

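```bash
python3 -m inch '[-1,0.3,0,0.7,0, -1,0.6,0,1.4,0, -1,0.6,0,1.4,0]'; python3 st.py; python3 -m inch '[-1,0.3,0,0.7,0, -1,0.6,0,1.4,0, -1,0.6,0,1.4,0]'; python3 st.py
```

```text
clock: 14.0
eef_pos: [0.5097, -0.1357, 0.1789]
tool_rot: [0.653, 0.757, -0.0, 0.0]
ft_force: [-1.1, -0.7, 2.7]
grip_width: 0.0091
t 14.0 yaw 8.5 deck grip [ 32.8 130.3  37. ] F tool [-0.6 -1.2 -2.7] axial 2.7 T [-0.23  0.3  -0.  ] n tool [-0.423 -0.    -0.906] yd [ 0.001 -1.    -0.   ] xd [ 0.906  0.001 -0.423] w 0.0091177837128126
clock: 14.3
eef_pos: [0.5098, -0.1356, 0.1788]
tool_rot: [0.653, 0.757, -0.0, 0.001]
ft_force: [-3.7, -3.0, 10.2]
grip_width: 0.0091
t 14.3 yaw 8.5 deck grip [ 32.8 130.2  36.9] F tool [ -2.4  -4.  -10.2] axial 10.2 T [-0.23  0.83  0.07] n tool [-0.425  0.001 -0.905] yd [ 0.001 -1.    -0.001] xd [ 0.905  0.001 -0.425] w 0.009087153402889075
```

```bash
python3 -m inch '[-1,-0.3,0,-0.7,0, -1,-0.3,0,-0.7,0, -0.6,-0.3,0,-0.7,0, -0.3,-0.3,0,-0.7,0, -0.3,-0.3,0,-0.7,0, -0.3,-0.3,0,-0.7,0]'; python3 st.py;  python3 - <<'E'
from workcell import camera
import cv2,pickle
for n in ("wrist","scene"):
    c=camera(n); cv2.imwrite(f"pics/{n}14.png",c["pixels"][:,:,::-1]); pickle.dump(c,open(n+"14.pkl","wb"))
im=cv2.imread("pics/wrist14.png")[150:350,230:450]; cv2.imwrite("pics/w14.png",cv2.resize(im,None,fx=3,fy=3,interpolation=cv2.INTER_CUBIC))
E
```

```text
clock: 14.9
eef_pos: [0.5095, -0.135, 0.1773]
tool_rot: [0.653, 0.758, -0.0, -0.0]
ft_force: [0.0, 0.8, 0.9]
grip_width: 0.03
t 14.9 yaw 8.5 deck grip [ 32.8 130.4  35.3] F tool [ 0.8  0.1 -0.9] axial 0.4 T [-0.01 -0.02 -0.05] n tool [-0.422 -0.001 -0.906] yd [ 0.001 -1.     0.001] xd [ 0.906  0.001 -0.422] w 0.02998189826697594
```

View pics/w14.png

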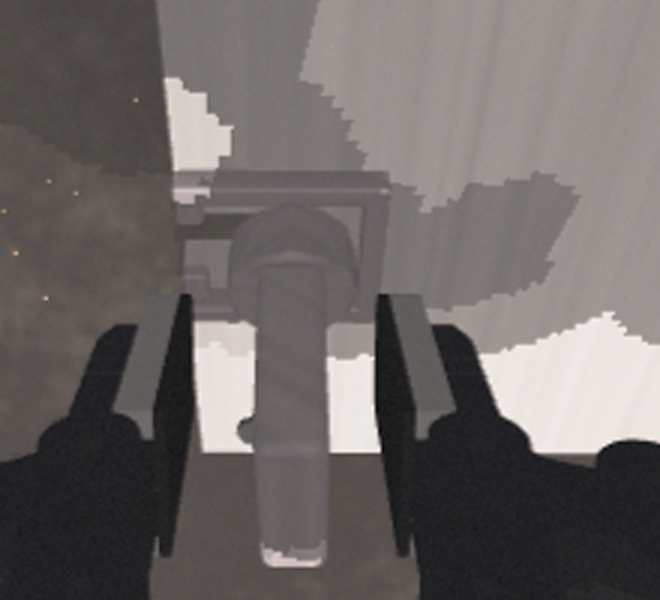

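```bash
python3 -m inch '[-0.2,0,0,-20,0, -0.2,0,0,-50,0, -0.2,0,0,-85,0, -0.2,0,0,-120,0, -0.2,0,0,-120,0]'; python3 st.py;  python3 - <<'E'
from g import *
from workcell import camera
for n in ("wrist","scene"):
    c=camera(n); cv2.imwrite(f"pics/{n}15.png",c["pixels"][:,:,::-1])
    if n=="scene":
        a=c["pixels"][170:300,290:420,::-1]; cv2.imwrite("pics/s15.png",cv2.resize(a,None,fx=4.6,fy=4.6,interpolation=cv2.INTER_CUBIC))
print(to(tcp(133,0.5,42)),to(tcp(133,0.5,130)))
E
```

```text
clock: 15.5
eef_pos: [0.5119, -0.1357, 0.3032]
tool_rot: [0.653, 0.757, 0.002, 0.005]
ft_force: [0.2, -0.2, -0.3]
grip_width: 0.0344
t 15.5 yaw 8.5 deck grip [ 85.1 128.1 149.8] F tool [-0.2  0.1  0.3] axial -0.1 T [-0.    0.05  0.06] n tool [-0.426  0.008 -0.905] yd [ 0.001 -1.    -0.01 ] xd [ 0.905  0.005 -0.426] w 0.03440605812300466
[ 88.1 129.4  72.9] [ 50.9 129.5  -6.8]
```

View pics/wrist15.png

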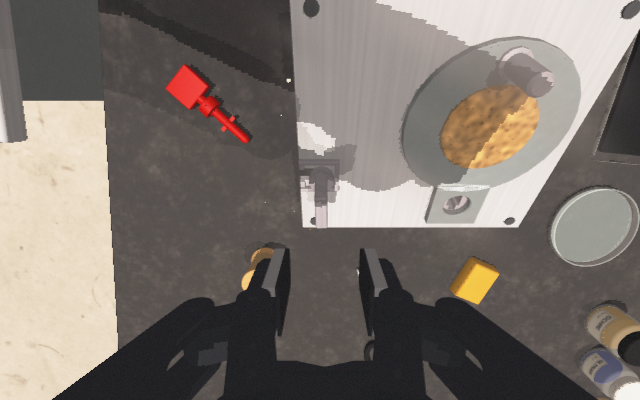

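View pics/s15.png

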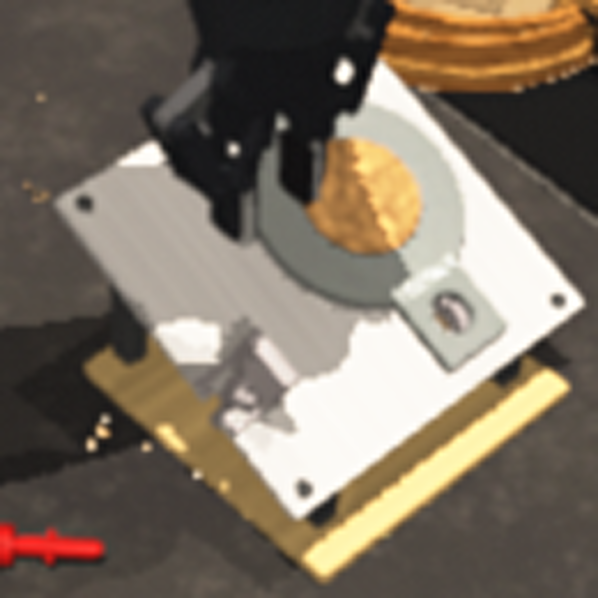

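```bash
python3 -m inch '[-0.2,25,35,0,0, -0.2,50,70,0,0, -0.2,75,105,0,0, -0.2,88,129.4,0,0, -0.2,88,129.4,10,0, -0.2,88,129.4,10,0]'; python3 st.py;  python3 - <<'E'
from g import *
from workcell import camera
for n in ("wrist",):
    c=camera(n); cv2.imwrite(f"pics/{n}16.png",c["pixels"][:,:,::-1])
print(to(tcp(133,0.5,42)))
E
```

```text
clock: 16.2
eef_pos: [0.6233, -0.0285, 0.2836]
tool_rot: [0.652, 0.758, -0.002, -0.003]
ft_force: [-1.0, 1.1, 0.1]
grip_width: 0.0345
t 16.2 yaw 8.5 deck grip [158.1   2.2  94.1] F tool [ 1.2 -0.8 -0.1] axial -0.4 T [0.01 0.03 0.04] n tool [-0.422 -0.007 -0.907] yd [ 0.002 -1.     0.007] xd [ 0.907 -0.001 -0.422] w 0.03446265320673074
[-0.1  2.4 59. ]
```

View pics/wrist16.png

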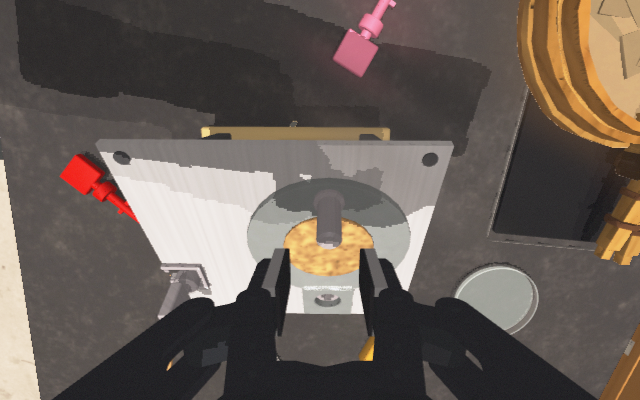

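```bash
python3 -m inch '[-0.3,0,1,15,0, -0.3,0,1,30,0, -0.3,0,1,45,0, -0.3,0,1,57,0, -0.3,0,1,57,0, -0.3,0,1,57,0]'; python3 st.py;  python3 - <<'E'
from g import *
from workcell import camera
for n in ("wrist",):
    c=camera(n); cv2.imwrite(f"pics/{n}17.png",c["pixels"][:,:,::-1])
# arc plan: tool shifts for theta, turn=k*theta
e,Rt,y=cur(); C=np.array([83,0.3,42])
for th in range(0,65,5):
    a=np.radians(th); P=tcp(*(C+[50*np.cos(a),50*np.sin(a),0])); print(th,(Rt.T@(P-e)*1000).round(1), round((yaw_for(th)-y)/6,2))
E
```

```text
clock: 16.85
eef_pos: [0.6252, -0.0294, 0.231]
tool_rot: [0.653, 0.757, -0.0, -0.0]
ft_force: [0.1, 0.6, 0.3]
grip_width: 0.0298
t 16.85 yaw 8.4 deck grip [134.8   0.5  46.9] F tool [ 0.5  0.2 -0.3] axial 0.1 T [-0.    0.01 -0.03] n tool [-0.423 -0.    -0.906] yd [ 0. -1.  0.] xd [ 0.906  0.    -0.423] w 0.02984485916700492
0 [ 0.4 -0.3  5.7] -0.01
5 [ 0.2 -4.6  5.8] 0.75
10 [-0.3 -9.   6.1] 1.51
15 [ -1.1 -13.2   6.5] 2.27
20 [ -2.3 -17.4   7. ] 3.04
25 [ -3.8 -21.4   7.7] 3.81
30 [ -5.7 -25.3   8.6] 4.6
35 [ -7.8 -29.    9.5] 5.39
40 [-10.2 -32.4  10.7] 6.2
45 [-12.9 -35.6  11.9] 7.03
50 [-15.8 -38.6  13.3] 7.86
55 [-18.9 -41.3  14.7] 8.71
60 [-22.2 -43.6  16.3] 9.58
```

View pics/wrist17.png

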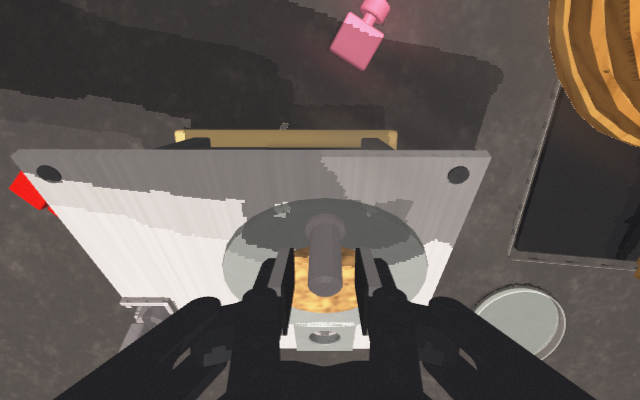

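```bash
python3 -m inch '[-0.3,0.2,-4.6,3.0,-0.75, -0.3,-0.3,-9,3.5,-1.5, -0.3,-1.1,-13.2,4,-2.27, -0.3,-2.3,-17.4,4.5,-3, -0.3,-3.8,-21.4,5,-3.8, -0.3,-5.7,-25.3,6,-4.6, -0.3,-7.8,-29,7,-5.4, -0.3,-10.2,-32.4,8,-6.2]'; python3 st.py;  python3 - <<'E'
from g import *
from workcell import camera
for n in ("wrist",):
    c=camera(n); cv2.imwrite(f"pics/{n}18.png",c["pixels"][:,:,::-1])
e,Rt,y=cur(); C=np.array([83,0.3,42])
for th in range(35,80,5):
    a=np.radians(th); P=tcp(*(C+[50*np.cos(a),50*np.sin(a),0])); print(th,(Rt.T@(P-e)*1000).round(1), round(-(yaw_for(th)-y)/6,2))
E
```

```text
clock: 17.7
eef_pos: [0.5985, -0.0423, 0.2266]
tool_rot: [0.375, 0.927, 0.004, 0.005]
ft_force: [5.0, 4.1, 6.0]
grip_width: 0.0299
t 17.7 yaw 46.0 deck grip [124.9  28.8  46.7] F tool [-0.8  6.5 -6. ] axial 4.1 T [ 1.07 -1.   -0.08] n tool [-0.34  -0.248 -0.907] yd [ 0.609 -0.793 -0.012] xd [ 0.716  0.557 -0.421] w 0.029885149625498767
35 [0.8 1.5 4.4] 0.88
40 [ 1.  -2.8  5.5] 0.07
45 [ 0.9 -6.9  6.7] -0.76
50 [  0.4 -11.1   8. ] -1.59
55 [ -0.5 -15.1   9.5] -2.44
60 [ -1.7 -19.   11. ] -3.31
65 [ -3.2 -22.8  12.6] -4.19
70 [ -5.1 -26.3  14.3] -5.08
75 [ -7.2 -29.7  16. ] -5.98
```

View pics/wrist18.png

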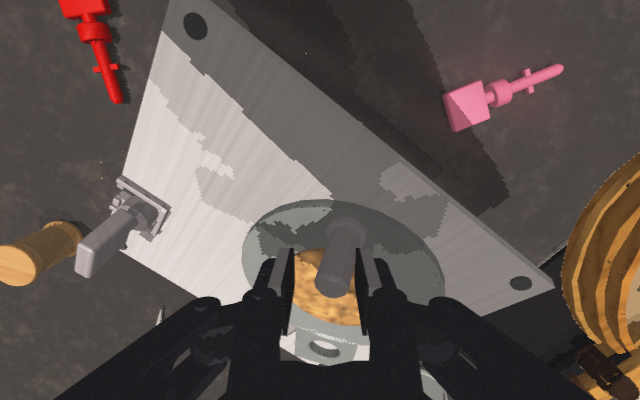

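```bash
python3 -m inch '[-0.3,1,-2.8,1,0, -0.3,0.9,-6.9,2.3,-0.7, -0.3,0.4,-11,3.5,-1.5, -0.3,-0.5,-15,5,-2.3, -0.3,-1.7,-19,6.5,-3, -0.3,-1.7,-19,6.5,-3]'; python3 st.py;  python3 - <<'E'
from g import *
from workcell import camera
for n in ("wrist",):
    c=camera(n); cv2.imwrite(f"pics/{n}19.png",c["pixels"][:,:,::-1])
e,Rt,y=cur(); C=np.array([83,0.3,42])
for th in range(55,85,5):
    a=np.radians(th); P=tcp(*(C+[50*np.cos(a),50*np.sin(a),0])); print(th,(Rt.T@(P-e)*1000).round(1), round(-(yaw_for(th)-y)/6,2))
E
```

```text
clock: 18.35
eef_pos: [0.5852, -0.0583, 0.2191]
tool_rot: [0.228, 0.974, 0.001, 0.004]
ft_force: [3.4, 2.6, 4.3]
grip_width: 0.0297
t 18.35 yaw 63.7 deck grip [109.2  44.3  45.7] F tool [-1.9  3.8 -4.2] axial 3.0 T [ 0.54 -0.66 -0.04] n tool [-0.247 -0.344 -0.906] yd [ 0.822 -0.57  -0.007] xd [ 0.514  0.746 -0.423] w 0.029700112280852387
55 [-0.6  5.   1.9] 0.48
60 [-0.6  0.9  3.5] -0.38
65 [-0.9 -3.1  5.1] -1.26
70 [-1.6 -7.   6.8] -2.15
75 [ -2.7 -10.9   8.5] -3.06
80 [ -4.1 -14.6  10.3] -3.97
```

View pics/wrist19.png

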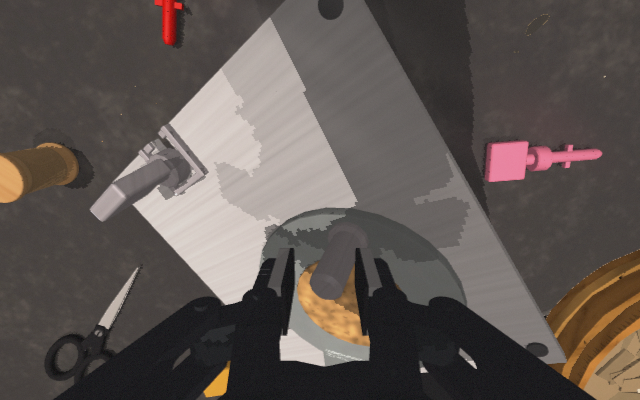

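Continue gently toward the stop and watch the force.

```bash
python3 -m inch '[-0.3,-0.3,-2,0.8,0, -0.3,-0.5,-4,1.6,-0.4, -0.3,-0.5,-4,1.6,-0.4]'; python3 st.py; python3 -m inch '[-0.3,-0.4,-2,0.8,0, -0.3,-0.8,-4,1.7,-0.4, -0.3,-0.8,-4,1.7,-0.4]'; python3 st.py
```

```text
clock: 18.7
eef_pos: [0.5841, -0.0604, 0.2172]
tool_rot: [0.207, 0.978, 0.003, 0.003]
ft_force: [4.7, 7.3, 8.9]
grip_width: 0.0295
t 18.7 yaw 66.1 deck grip [106.6  45.6  44.8] F tool [-1.4  8.6 -8.8] axial 5.3 T [ 1.74 -1.07 -0.05] n tool [-0.23  -0.351 -0.908] yd [ 0.845 -0.534 -0.008] xd [ 0.482  0.769 -0.419] w 0.029464691891083736
clock: 19.0
eef_pos: [0.5845, -0.0615, 0.2169]
tool_rot: [0.185, 0.983, 0.007, 0.005]
ft_force: [5.9, 15.5, 11.6]
grip_width: 0.0298
t 19.0 yaw 68.7 deck grip [105.5  45.5  45. ] F tool [  0.1  16.8 -11.4] axial 4.4 T [ 3.64 -1.29 -0.04] n tool [-0.216 -0.354 -0.91 ] yd [ 0.868 -0.496 -0.013] xd [ 0.447  0.793 -0.414] w 0.029809419195987685
```

Run:
```python
from g import *
from workcell import camera
w=camera("wrist"); im=np.ascontiguousarray(w["pixels"][:,:,::-1]); n=M[:,2]
a=im[190:370,230:480]; cv2.imwrite("pics/w20.png",cv2.resize(a,None,fx=3.2,fy=3.2,interpolation=cv2.INTER_CUBIC))
import pickle; pickle.dump(w,open("w20.pkl","wb"))
for th in (45,50,55,60,65):
    a=np.radians(th); q=np.array([83+50*np.cos(a),.3+50*np.sin(a)])
    for h in (8,46): 
        u=proj(w,(p+M@(np.r_[q,h]/1000))[None])[0]; print(th,h,u.round(1),((u-[230,190])*3.2).round(0))
```

```text
45 8 [375.6 244.5] [466. 175.]
45 46 [355.6 296.9] [402. 342.]
50 8 [367.7 241.5] [441. 165.]
50 46 [346.  292.9] [371. 329.]
55 8 [359.7 239.1] [415. 157.]
55 46 [336.5 289.5] [341. 318.]
60 8 [351.8 237.3] [390. 151.]
60 46 [327.  286.8] [310. 310.]
65 8 [344. 236.] [365. 147.]
65 46 [317.7 284.7] [281. 303.]
```

View pics/w20.png

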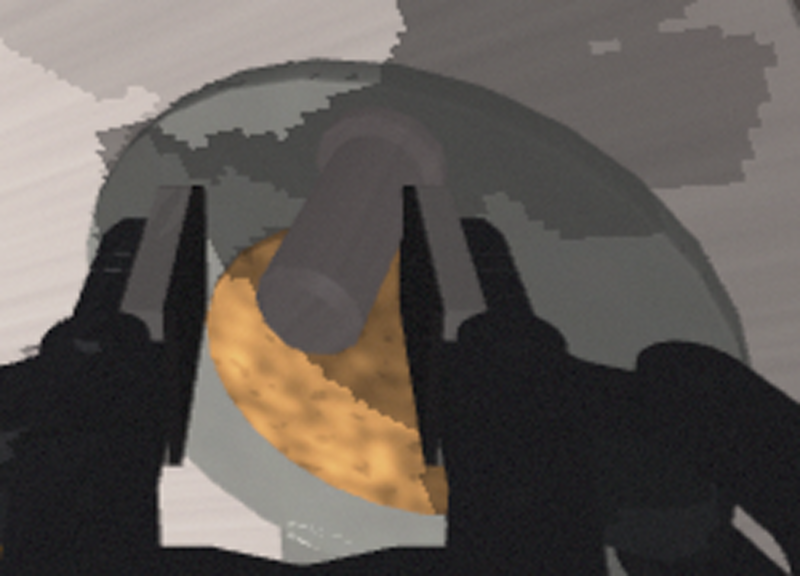

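```bash
python3 -m inch '[-0.3,0.5,4,-2,0, 0,0.5,8,-3,0, 0.4,0.5,6,-5,0, 0.4,0.5,6,-5,0, 0.4,0.5,6,-25,0, 0.4,0.5,6,-60,0, 0.4,0.5,6,-100,0, 0.4,0.5,6,-120,0]'; python3 st.py; python3 -m inch '[0.4,40,0,-20,0, 0.4,80,0,-30,0, 0.4,120,0,-30,0, 0.4,160,0,-30,0, 0.4,160,0,-30,0]'; python3 st.py
python3 - <<'E'
from workcell import camera
import cv2
for n in ("wrist","scene","top"):
    c=camera(n); cv2.imwrite(f"pics/{n}21.png",c["pixels"][:,:,::-1])
    if n=="scene": cv2.imwrite("pics/s21.png",cv2.resize(c["pixels"][165:305,290:430,::-1],None,fx=4.2,fy=4.2,interpolation=cv2.INTER_CUBIC))
E
```

```text
clock: 19.85
eef_pos: [0.5826, -0.0615, 0.3358]
tool_rot: [0.187, 0.982, -0.0, 0.001]
ft_force: [0.5, -0.2, 0.8]
grip_width: 0.0599
t 19.85 yaw 68.4 deck grip [156.   47.3 152.7] F tool [-0.6  0.  -0.8] axial 0.9 T [-0.03 -0.05  0.01] n tool [-0.214 -0.366 -0.906] yd [ 0.866 -0.5   -0.002] xd [ 0.452  0.785 -0.424] w 0.05989826650210853
clock: 20.35
eef_pos: [0.4286, -0.0015, 0.3625]
tool_rot: [0.186, 0.982, -0.001, -0.002]
ft_force: [0.8, -0.6, 0.9]
grip_width: 0.0599
t 20.35 yaw 68.5 deck grip [241.5 190.8 142.2] F tool [-0.9 -0.3 -0.9] axial 1.1 T [-0.02 -0.08  0.01] n tool [-0.207 -0.368 -0.907] yd [ 0.867 -0.498  0.005] xd [ 0.454  0.785 -0.422] w 0.059948867479990835
```

View pics/s21.png

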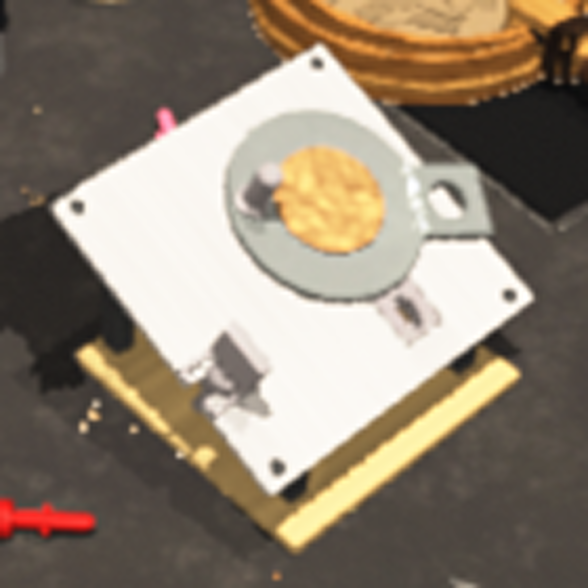

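View pics/top21.png

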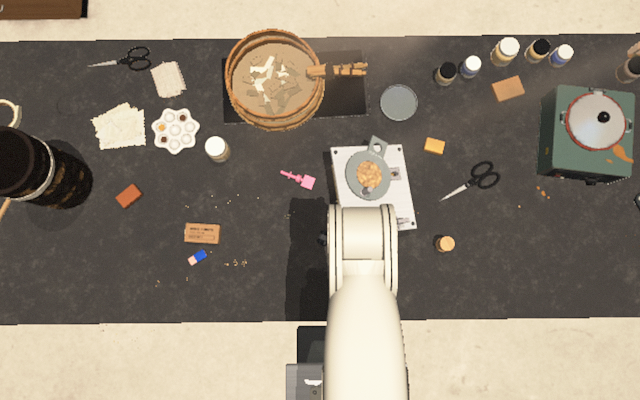

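View pics/wrist21.png

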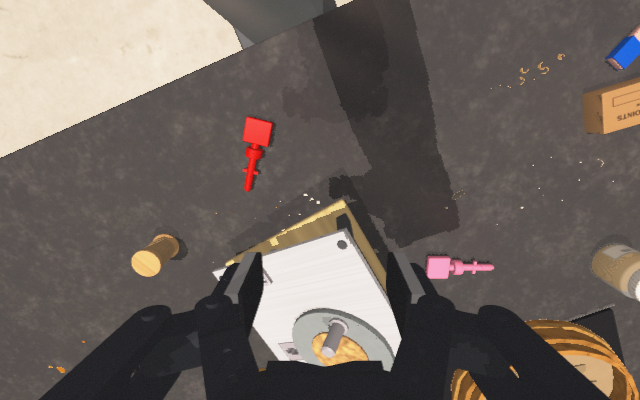

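Run:
```python
from g import *
import pickle
c=pickle.load(open("cs.pkl","rb"))["scene"]; n=M[:,2]
dk=lambda uv,h:(M.T@(onplane(c,uv,p+n*h/1000,n)-p)*1000)
A=lambda x,y:(290+x/4.2-.4,165+y/4.2-.4)
for nm,uv,h in [("post top",A(270,173),46),("hole",A(445,200),8)]:
    q=dk(uv,h); d=q[:2]-[83,0]; print(nm,q.round(1),np.degrees(np.arctan2(d[1],d[0])),np.hypot(*d))
# before: hole at start crop (420,300), post top (300,110)
q=dk(A(300,110),46); print("post before",q.round(1))
# lug edge direction after: corners
a,b=dk(A(492,232),8),dk(A(428,238),8); print("lug end edge",a.round(1),b.round(1))
a,b=dk(A(485,165),8),dk(A(495,232),8); d=b-a; print("lug outer edge dir",np.degrees(np.arctan2(d[1],d[0])))
# parked pin: wing top centre, boss
for nm,uv,h in [("wing top",A(247,343),50)]: print(nm,dk(uv,h).round(1))
for pt in [(32.5,130,50),(32.5,130,0),(32.5,130,12)]:
    u=proj(c,(p+M@(np.array(pt)/1000))[None])[0]; print(pt,((u-[290,165]+.4)*4.2).round(0))
```

```text
post top [106.5  44.1  46. ] 61.97221502682974 49.9888997215367
hole [ 40.4 -68.8   8. ] -121.74654666141384 80.92333854597916
post before [129.3  -0.8  46. ]
lug end edge [  7.4 -80.8   8. ] [ 27.1 -40.3   8. ]
lug outer edge dir 143.49606821437757
wing top [ 31.9 128.3  50. ]
(32.5, 130, 50) [244. 344.]
(32.5, 130, 0) [216. 376.]
(32.5, 130, 12) [223. 369.]
```

Run:
```python
from workcell import order
print(order.job_done())
```

```text
the job is handed in; nothing more can be done
None
```

I handed the job in at about 20.5 s of the 64 s allowed. The pin is parked in the notch, the turntable is against its other stop, and the gripper is clear of everything. No verdict was reported.

**Pin release:** I gripped the wing and twisted it about 19° anticlockwise. It then lifted freely under a light pull of about 3 N, so that was within the range where the key clears. I drew it straight out along its axis.

**Parking:** I brought the shank in sideways about 8 mm above the deck with no side force, then lowered it. It met the seat at 10 N, with the gripper within 1 mm of the height above the deck at which it had held the pin in the bore. The last scene view puts the wing top within about 2 mm of the expected seated position.

**Turntable:** I pushed the post with open fingers until the force rose to 17 N with almost no movement. After letting go, the post and lug hole measure 60 ± 2° (stop at 60.2°).

**Bystanders:** The jar, spool, carton and wax block sit at the same place in the top view before and after, judged by eye.

**Disagreement:** While I carried the pin, the wrist view put it 3–8 mm too far down the slope, against about 2 mm in the scene view. I relied on where the gripper was when the pin was still in its bore, and the free entry into the slot bore that out.

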